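Fetch the immersion oil from behind the stain bottles

TASK

The little white bottle of immersion oil is hemmed in by the three tall stain bottles in the caddy. Lift those three out and stand them in the steel tray, then stand the oil in the middle of the round blue drip dish, and after that put each stain bottle back upright in the very cell it came from. Set bottles down rather than dropping them, don't tip any over, and leave everything else alone.

Things in the scene. Friction and masses are not known exactly. Their poses are not given: they have to be found in the camera images.
- violet_bottle: brown round bottle, 40 mm diameter, 140 mm tall, with a plain round violet screw cap (39 mm diameter, the top 30 mm) and a violet band on its white label; about 0.2 kg. Origin: centre of its underside, z up. Starts upright in one of the three caddy cells next to the oil bottle; which of the three is drawn afresh
- yellow_bottle: brown round bottle, 40 mm diameter, 140 mm tall, with a plain round yellow screw cap (39 mm diameter, the top 30 mm) and a yellow band on its white label; about 0.2 kg. Origin: centre of its underside, z up. Starts upright in one of the three caddy cells next to the oil bottle; which of the three is drawn afresh
- green_bottle: brown round bottle, 40 mm diameter, 140 mm tall, with a plain round green screw cap (39 mm diameter, the top 30 mm) and a green band on its white label; about 0.2 kg. Origin: centre of its underside, z up. Starts upright in one of the three caddy cells next to the oil bottle; which of the three is drawn afresh
- oil_bottle: small white round dropper bottle, 31 mm diameter up to 48 mm, then a black cap 24 mm in diameter up to 66 mm; 50 g. Origin: centre of its underside, z up. Starts upright in the caddy's rear middle cell
- caddy: grey-blue divided bottle caddy, fixed, 115 (x) by 171 mm (y), wall tops 22 mm and floor 5 mm above the bench. Six 53 mm square cells, 3 mm walls, centres at x -28, +28 and y -56, 0, +56 mm. Origin: centre of underside; x points to the rear row (away from the robot), z up. Oil in cell (+28, 0), stains in (+28, +56), (+28, -56), (-28, 0), low bystanders in the front corners
- tray: low rectangular stainless-steel tray, fixed, empty, 260 mm (its x) by 120 mm (its y), walls 3 mm thick and 15 mm high, floor 3 mm above the bench. Origin: centre of its underside, z up. Stands to the left or right of the caddy
- dish: round blue ceramic drip dish, fixed, empty, 100 mm across at the rim, flat floor 86 mm across and 3 mm above the bench, rim 12 mm high. Origin: centre of its underside, z up. Stands on the other side of the caddy from the tray
- slip_box: bystander: clear and blue box of cover slips, 36 x 36 x 16 mm, in a front corner cell of the caddy. Origin: centre of its underside
- pot: bystander: low round pot with a metal lid, 39 mm diameter, 26 mm tall, in the other front corner cell of the caddy. Origin: centre of its underside
- specimen_cup: bystander: specimen cup with a red screw lid, 62 mm diameter, 69 mm tall, loose on the bench beyond the caddy. Origin: centre of its underside
Not all that is in view belongs to the job. Leave any pink or red look-alike of the green_bottle alone.

How it is judged:
By the outcome, as a careful person would: the job done as asked, in the order asked, and still so for the second after the job is handed in, with the robot touching nothing.
It also fails if it takes over 134 s, if anything falls off the work surface, if the arm or the gripper's body presses on something with over 40 N, if the wrist force passes 120 N, or if a joint passes its speed limit or range.

ROBOT

A 6-joint arm with a two-finger parallel gripper is mounted at the origin on the work surface. World frame = base frame: x ahead of the robot, y to its left, z up, the work surface at z = 0. Lengths are in m, angles in degrees, forces in N, time in s.
With the tool pointing down it reaches from about 0.35 to 0.875 m from the base axis. Payload 4.2 kg.
Tool frame: the origin (TCP) lies at the very end of the fingers, on their centre line; the grasp point (between the pads) lies 19 mm behind it; z points along the fingers, x is the direction in which the jaws open and shut, and the axes are right-handed (so a half turn about z gives the same grasp; the last joint's range is limited). The gripper opens to 87 mm and grips with 3 to 60 N. Pads are 19 mm wide; open, the fingers measure 117 mm over their backs; the gripper's body (75 mm by 190 mm) begins 51 mm behind the grasp point.
Start: joints at [90.791, 22.042, 0.453, 0, -68.411, -14.817], TCP at [0.151, 0.606, 0.223] pointing down, gripper open.
Joint ranges: [-179.83, 179.83], [-69.29, 118.12], [-61.27, 80.66], [-181.25, 117.63], [-171.15, -9.14], [-177.46, 177.46]. Speed limits (degrees/s): [159.86, 159.86, 180, 180, 180, 180].

INTERFACE

Orientations are given as a 3x3 rotation matrix whose columns are the frame's x, y, z axes.
In Python, from station import r gives the robot as it stands.
- The arm moves only by the shell command python3 -m jog 'ROWS' [OPENING]. ROWS is JSON, a list of rows, each a list of 2 entries, a list of its own where there are three numbers: the shift along the tool's x, y, z in m, then the turn, a rotation vector about the tool's x, y, z in units of 5 degrees (1.0 is 5 degrees). A call has exactly 10 rows; each row is the pose to reach, as a shift and turn from the pose commanded when the call began, along the tool's axes at that moment; what a row does not reach only later rows make up. A row lasts 1/12 s, in which the tool goes at most 41.7 mm and 7.16 degrees, less where a joint would pass 70% of its speed; a pose out of reach is approached as far as the arm can. A call with a gripper value outside its range is refused whole. OPENING is the finger opening in m, from 0 to 0.087, set as the call begins (- or left out, the last holds). The fingers move at their own pace and stop on an object; the grip force is fixed at half the most. Time passes only in rows, so rows that repeat a pose let the fingers close, or fill a call up. It gives the time, the measured TCP pose, the force and the opening at its end, in the units of the state.
- r.sense(): the state, without advancing time (a new reading comes with each control period).
- r.capture(name): name is "scene" or "top"; returns (picture, depth): 480x640x3 uint8, blue, green, red; 480x640 float32, m along the optical axis (not along the pixel's ray), 0 where there is no reading.
- r.calibration(name): a dict with "fx", "fy", "cx", "cy" (pixels), "R" (3x3) and "t" (3): a world point X has camera coordinates R X + t. Camera axes: x right, y down, z forward; pixel columns grow to the right and rows downward; lengths in m; the calibration is good to about 2 mm. A picture is of the moment at which its call begins. calibration takes no time and is no camera call.
- r.finish_job(): hands the job in, once; it reports no verdict.
Trained networks look in the newest picture that a camera, given by its name, has taken for a name from the list of things; names that differ only in an ending like _2 or _b are one class to them, and where a whole thing is asked for, a point or a joint stands for the part that bears it (a point fixed in the world has none). Each returns a list of dicts, best first, with "confidence" (0 to 1); they miss things now and then, are a little off and sometimes report something else, mostly with a low value. They report only what shows in the picture. A call takes as long as a camera call. They do not tell look-alikes from the thing itself.
- r.cut_out(query, camera): "region" (480x640 bool, what is visible of it) and "uv" ([column, row] in pixels, amid what is visible of it).
The state is a dict: "time_s": time; "joints": joint angles; "joint_velocities": joint speeds; "effort": joint torques, N m; "tcp_pos": TCP position; "ee_rot": TCP orientation; "wrist_force": force on the tool from outside, world axes, zero at the start; "moment": the same for the moment, N m; "gripper_width": opening from 0.0 (shut) to 1.0 (fully open).
Only numpy, scipy, OpenCV 4.12 (cv2) and the standard library are available. Lean on these libraries where they do the work, as an engineer would, in place of code of your own. Each camera call takes 0.05 s, during which the arm holds its last target.

## Working session

There is one attempt and no reset: what is moved stays moved. The work goes in short steps, Python scripts to look and compute and a shell command to move; the robot and the scene stay as the last step left them, time stands still between calls to the robot, and variables do not carry over. Pictures are saved under pics/ and viewed, and the job is handed in when it is done.

```bash
ls; mkdir -p pics; python3 - <<'E'
from station import r
import cv2
s=r.sense(); print(s)
for n in("scene","top"):
    p,d=r.capture(n); cv2.imwrite(f"pics/{n}0.png",p); c=r.calibration(n); print(n,c)
E
```

```text
pics
{'time_s': 0.0, 'joints': array([ 9.07917583e+01,  2.20895364e+01,  3.80885022e-01, -2.95608243e-02,
       -6.84105551e+01, -1.48168236e+01]), 'joint_velocities': array([-0.07260485,  0.03736041, -0.02526102,  0.02179235,  0.04186411,
       -0.00604612]), 'effort': array([-6.31109397e-04, -3.90661168e+01,  1.87400687e+01,  4.21973169e+00,
        1.09671257e-02, -1.99555925e-04]), 'tcp_pos': array([0.15129627, 0.60579848, 0.22147857]), 'ee_rot': array([[-2.42530529e-01, -9.70143669e-01, -4.50943156e-04],
       [-9.70141427e-01,  2.42530938e-01, -2.08692752e-03],
       [ 2.13398719e-03, -6.86649979e-05, -9.99997721e-01]]), 'wrist_force': array([-0.31057586, -0.24454592,  0.78333154]), 'moment': array([ 0.00118195, -0.01645743,  0.02768051]), 'gripper_width': 0.9994380345766569}
scene {'fx': 593.1452487466506, 'fy': 593.1452487466506, 'cx': 307.97538777544514, 'cy': 241.01060918038957, 'R': array([[-0.6388676 ,  0.76929396,  0.00591525],
       [ 0.50727492,  0.42702707, -0.74854528],
       [-0.57837734, -0.47522068, -0.66305729]]), 't': array([ 0.4045826 , -0.27607973,  1.43595283])}
top {'fx': 526.1726882884984, 'fy': 526.1726882884984, 'cx': 307.83343565162323, 'cy': 242.5167424410406, 'R': array([[-0.02686128, -0.99954226, -0.01391909],
       [-0.99513258,  0.02805826, -0.09446633],
       [ 0.09481363,  0.01131385, -0.99543075]]), 't': array([0.02353437, 0.6337234 , 0.97748879])}
```

View pics/scene0.png

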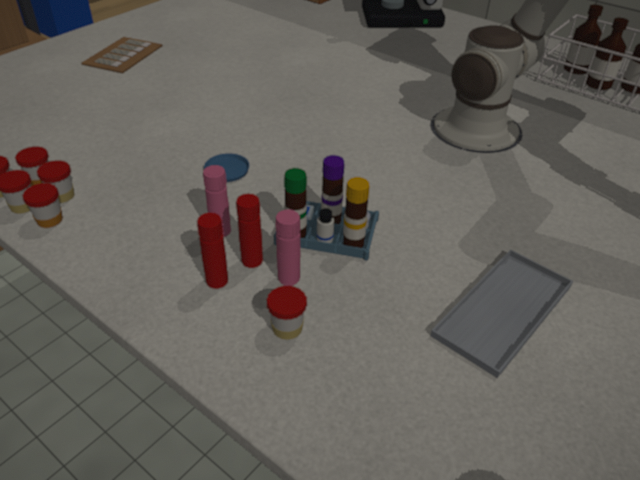

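View pics/top0.png

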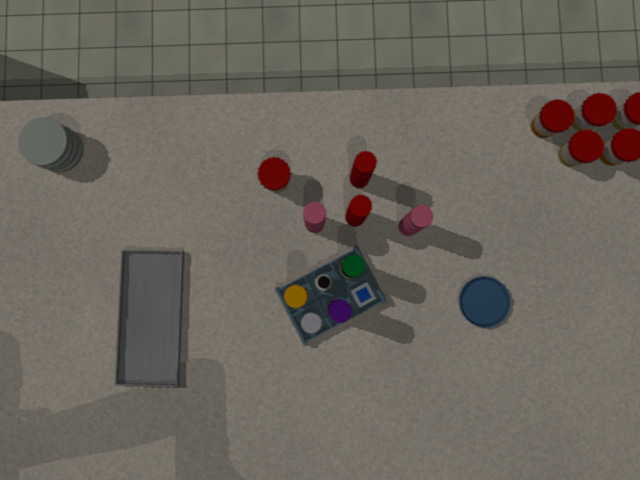

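The top view shows the stain caps at violet (340,311), yellow (295,296) and green (353,265), with the oil at (324,282). The slip box is at (363,295), the pot at (311,322), the tray at (152,318) and the dish at (485,302). The look-alikes are the pink bottles at (314,216) and (418,219), and the red ones at (359,209) and (364,168). The specimen cup is at (274,173). I'll measure next.

```bash
cat > h.py <<'E'
import numpy as np, cv2
from station import r
def cam(n):
    c=r.calibration(n); return np.array([[c['fx'],0,c['cx']],[0,c['fy'],c['cy']],[0,0,1]]),np.array(c['R']),np.array(c['t'])
def back(n,uv,d):
    K,R,t=cam(n); uv=np.atleast_2d(uv); d=np.atleast_1d(d)
    p=np.c_[(uv[:,0]-K[0,2])/K[0,0]*d,(uv[:,1]-K[1,2])/K[1,1]*d,d]
    return (p-t)@R
def proj(n,X):
    K,R,t=cam(n); p=np.atleast_2d(X)@R.T+t; q=p@K.T; return q[:,:2]/q[:,2:]
def regpts(n,m,d):
    v,u=np.nonzero(m&(d>0)); return back(n,np.c_[u,v],d[v,u])
E
python3 - <<'E'
from h import *
P={};D={}
for n in("scene","top"): P[n],D[n]=r.capture(n)
np.savez("cap0.npz",**{k+"_p":v for k,v in P.items()},**{k+"_d":v for k,v in D.items()})
for q in ["violet_bottle","yellow_bottle","green_bottle","oil_bottle","caddy","tray","dish","slip_box","pot","specimen_cup"]:
  for n in("top","scene"):
    for o in r.cut_out(q,n)[:3]:
        if o['confidence']<.3: continue
        m=o['region']; X=regpts(n,m,D[n])
        if len(X)<10: print(q,n,'few');continue
        z=X[:,2]; top=X[z>np.percentile(z,98)-.006]
        mn,mx=top[:,:2].min(0),top[:,:2].max(0)
        print(q,n,round(o['confidence'],2),np.round(o['uv']),'n',len(X),'top ctr',np.round((mn+mx)/2,4),'med',np.round(np.median(top,0),4),'ext',np.round(mx-mn,3),'zmax',z.max().round(4))
        np.save(f"m_{q}_{n}.npy",m) if o['confidence']>.5 else 0
print(r.sense()['time_s'])
E
```

```text
violet_bottle top 0.6 [340. 310.] n 407 top ctr [ 0.5074 -0.0451] med [ 0.5069 -0.0445  0.1449] ext [0.035 0.035] zmax 0.1499
yellow_bottle top 0.98 [296. 294.] n 488 top ctr [0.5336 0.0288] med [0.5338 0.0287 0.1448] ext [0.037 0.037] zmax 0.1498
yellow_bottle scene 0.56 [353. 210.] n 1501 top ctr [0.5379 0.0299] med [0.5404 0.0312 0.1434] ext [0.038 0.038] zmax 0.1469
green_bottle top 0.94 [365. 168.] n 777 top ctr [ 0.762  -0.0978] med [ 0.762  -0.0975  0.1393] ext [0.037 0.038] zmax 0.1444
green_bottle top 0.78 [351. 270.] n 523 top ctr [ 0.5822 -0.0704] med [ 0.5825 -0.0705  0.1447] ext [0.036 0.037] zmax 0.1499
green_bottle top 0.75 [416. 219.] n 729 top ctr [ 0.6649 -0.1903] med [ 0.664  -0.1897  0.1393] ext [0.037 0.038] zmax 0.1437
green_bottle scene 0.96 [298. 192.] n 1019 top ctr [ 0.5874 -0.0697] med [ 0.589  -0.0688  0.1436] ext [0.038 0.037] zmax 0.1477
green_bottle scene 0.91 [213. 251.] n 1739 top ctr [ 0.7658 -0.0981] med [ 0.7681 -0.0966  0.1389] ext [0.038 0.041] zmax 0.1429
green_bottle scene 0.9 [289. 247.] n 1732 top ctr [ 0.68  -0.006] med [ 0.6813 -0.0057  0.1
[... 1020 characters left out ...]
ene 0.63 [233. 163.] n 729 top ctr [ 0.5608 -0.2782] med [ 0.5037 -0.3342  0.0086] ext [0.187 0.205] zmax 0.1343
slip_box top 0.88 [363. 293.] n 331 top ctr [ 0.5323 -0.0965] med [ 0.5317 -0.0964  0.0215] ext [0.04  0.042] zmax 0.0274
pot top 0.6 [310. 322.] n 287 top ctr [0.4824 0.005 ] med [0.4829 0.0056 0.0308] ext [0.036 0.032] zmax 0.0362
pot scene 0.38 [368. 220.] n 34 top ctr [0.5248 0.0449] med [0.5248 0.0449 0.0677] ext [0. 0.] zmax 0.0677
specimen_cup top 0.96 [274. 172.] n 956 top ctr [0.763  0.0663] med [0.7627 0.0669 0.0683] ext [0.061 0.062] zmax 0.0736
specimen_cup scene 0.9 [288. 313.] n 1751 top ctr [0.7678 0.0666] med [0.769  0.0677 0.0678] ext [0.062 0.063] zmax 0.0713
1.2
```

```bash
python3 - <<'E'
from h import *
z=np.load("cap0.npz")
a=cv2.resize(z['top_p'][230:360,260:400],None,fx=4,fy=4,interpolation=cv2.INTER_CUBIC);cv2.imwrite("pics/c0.png",a)
E
```

```text
(no output)
```

View pics/c0.png

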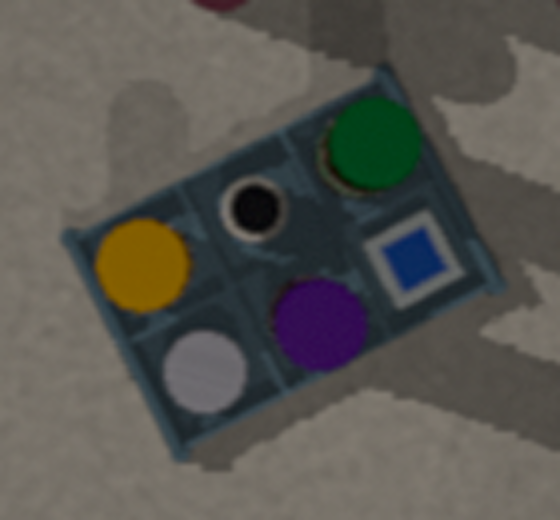

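The crop confirms the layout: brown bottles under the green, yellow and violet caps, the black-capped oil among them, and the pot (grey lid) and slip box in the front corners. The cap tops measure about 0.145, which fits the 5 + 140 mm given. Next I'll fit the caddy, tray and dish.

```bash
python3 - <<'E'
from h import *
def plane(n,uv,z):
    K,R,t=cam(n); uv=np.atleast_2d(np.array(uv,float)); d=np.c_[(uv[:,0]-K[0,2])/K[0,0],(uv[:,1]-K[1,2])/K[1,1],np.ones(len(uv))]@R
    c=-R.T@t; s=(z-c[2])/d[:,2]; return c+d*s[:,None]
# caddy corners top
cc=plane("top",[(278,289),(355.5,247.5),(384.3,301.5),(305.5,343.75)],.022)
print(cc.round(4),'ctr',cc.mean(0).round(4))
e=(cc[1]-cc[0])+(cc[2]-cc[3]); yaw=np.degrees(np.arctan2(-e[1],-e[0]))-90; print('caddy yaw',yaw,[np.linalg.norm(cc[i]-cc[(i+1)%4]).round(4) for i in range(4)])
for q,n in(("tray","top"),("tray","scene"),("dish","top")):
    m=np.load(f"m_{q}_{n}.npy").astype(np.uint8)
    c=max(cv2.findContours(m,0,2)[0],key=cv2.contourArea)[:,0]
    w=plane(n,c,.013)[:,:2].astype(np.float32)
    print(q,n,cv2.minAreaRect(w), cv2.minEnclosingCircle(w))
# triangulate cap tops: colour masks
z=np.load("cap0.npz"); A=np.radians(yaw); 
C=cc.mean(0)
for nm,o in dict(yellow=(28,56),green=(28,-56),violet=(-28,0),oil=(28,0),pot=(-28,56),slip=(-28,-56)).items():
    X=C[:2]+np.array([[np.cos(A),-np.sin(A)],[np.sin(A),np.cos(A)]])@np.array(o)/1000; print(nm,X.round(4))
a=cv2.resize(z['scene_p'][140:270,200:400],None,fx=4,fy=4,interpolation=cv2.INTER_CUBIC);cv2.imwrite("pics/c1.png",a)
E
```

```text
[[ 0.5471  0.0657  0.022 ]
 [ 0.6227 -0.0854  0.022 ]
 [ 0.5179 -0.1365  0.022 ]
 [ 0.4423  0.0158  0.022 ]] ctr [ 0.5325 -0.0351  0.022 ]
caddy yaw 26.488172976579065 [np.float64(0.1689), np.float64(0.1166), np.float64(0.17), np.float64(0.1161)]
tray top ((0.5004039406776428, 0.3167405128479004), (0.1238754540681839, 0.26044806838035583), 87.52889251708984) ((0.5005815029144287, 0.3178665041923523), 0.14181600511074066)
tray scene ((0.5094790458679199, 0.3183593153953552), (0.12322387099266052, 0.2728060781955719), 87.58836364746094) ((0.510260820388794, 0.3177504539489746), 0.14717169106006622)
dish top ((0.5119287967681885, -0.3275187909603119), (0.09695092588663101, 0.09741145372390747), 42.689918518066406) ((0.512677788734436, -0.32809844613075256), 0.05024232342839241)
yellow [0.5326 0.0275]
green [ 0.5825 -0.0727]
violet [ 0.5074 -0.0476]
oil [ 0.5575 -0.0226]
pot [0.4824 0.0025]
slip [ 0.5324 -0.0977]
```

View pics/c1.png

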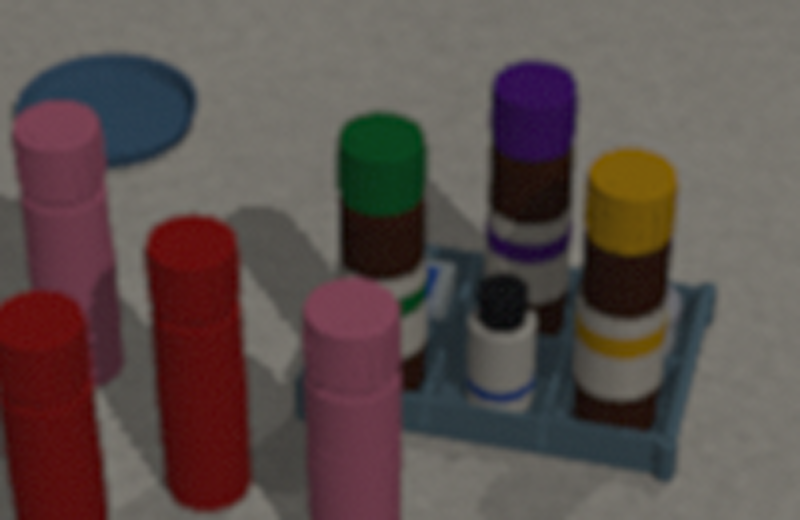

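```bash
python3 -m jog '[[[0,0,-0.03],[0,0,0]],[[0.02,-0.02,-0.05],[0,0,-0.4]],[[0.04,-0.045,-0.06],[0,0,-0.8]],[[0.065,-0.07,-0.06],[0,0,-1.2]],[[0.09,-0.1,-0.06],[0,0,-1.6]],[[0.12,-0.13,-0.06],[0,0,-2.0]],[[0.145,-0.16,-0.06],[0,0,-2.4]],[[0.17,-0.19,-0.06],[0,0,-2.81]],[[0.2,-0.22,-0.06],[0,0,-2.81]],[[0.22,-0.24,-0.06],[0,0,-2.81]]]' 0.06; python3 -c "
from station import r
s=r.sense();print(s['tcp_pos'],s['ee_rot'],s['joints'])"
```

```text
time_s: 2.03
tcp_pos: [0.3318, 0.332, 0.2829]
ee_rot: [[-0.001, -1.0, 0.0], [-1.0, 0.001, 0.0], [-0.0, -0.0, -1.0]]
wrist_force: [1.2, 0.3, 0.0]
gripper_width: 0.69
[0.33181975 0.33200374 0.28291577] [[-5.49546841e-04 -9.99999823e-01  2.26907875e-04]
 [-9.99999840e-01  5.49577547e-04  1.35283049e-04]
 [-1.35407729e-04 -2.26833495e-04 -9.99999965e-01]] [ 6.49253901e+01  4.21529615e+00 -1.43962807e+01  8.95989010e-03
 -7.13758930e+01  2.50402619e+01]
```

```bash
python3 -m jog '[[[0.02,-0.013,0],[0,0,0]],[[0.05,-0.033,0],[0,0,0]],[[0.085,-0.057,0],[0,0,0]],[[0.12,-0.08,0],[0,0,0]],[[0.155,-0.104,0],[0,0,0]],[[0.19,-0.127,0],[0,0,0]],[[0.225,-0.151,0],[0,0,0]],[[0.26,-0.174,0],[0,0,0]],[[0.29,-0.195,0],[0,0,0]],[[0.305,-0.204,0],[0,0,0]]]' 0.06; python3 -m jog '[[[0,0,0.01],[0,0,0]],[[0,0,0.03],[0,0,0]],[[0,0,0.05],[0,0,0]],[[0,0,0.07],[0,0,0]],[[0,0,0.09],[0,0,0]],[[0,0,0.1],[0,0,0]],[[0,0,0.1],[0,0,0]],[[0,0,0.1],[0,0,0]],[[0,0,0.1],[0,0,0]],[[0,0,0.1],[0,0,0]]]'; python3 - <<'E'
from h import *
p,d=r.capture("scene"); cv2.imwrite("pics/s1.png",cv2.resize(p[80:290,160:440],None,fx=2.8,fy=2.8,interpolation=cv2.INTER_CUBIC))
p,d=r.capture("top"); cv2.imwrite("pics/t1.png",cv2.resize(p[180:380,200:440],None,fx=2.8,fy=2.8,interpolation=cv2.INTER_CUBIC))
print(r.sense()['tcp_pos'])
E
```

```text
time_s: 2.87
tcp_pos: [0.5369, 0.0265, 0.2823]
ee_rot: [[-0.003, -1.0, 0.0], [-1.0, 0.003, -0.001], [0.001, -0.0, -1.0]]
wrist_force: [-0.4, -0.2, -0.7]
gripper_width: 0.691
time_s: 3.7
tcp_pos: [0.536, 0.0302, 0.184]
ee_rot: [[0.001, -1.0, 0.003], [-1.0, -0.001, 0.001], [-0.001, -0.003, -1.0]]
wrist_force: [-0.1, 0.1, 0.6]
gripper_width: 0.688
[0.53565197 0.03004926 0.18367596]
```

View pics/s1.png

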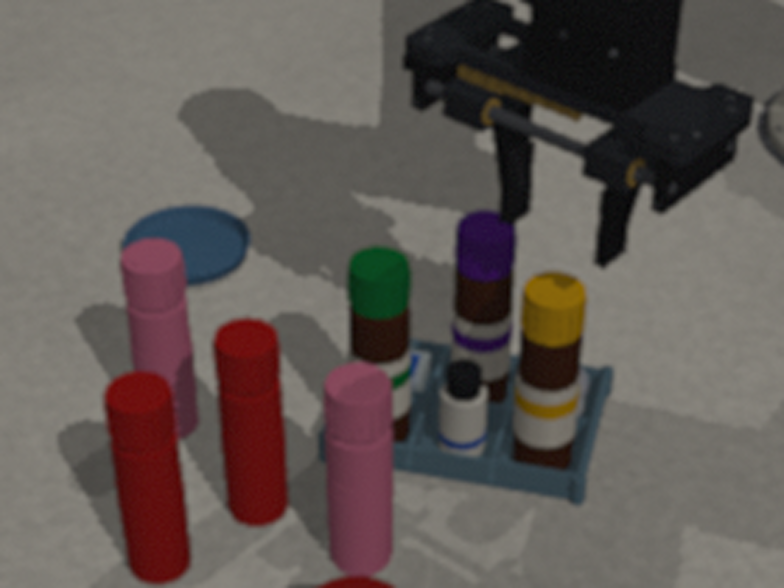

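View pics/t1.png

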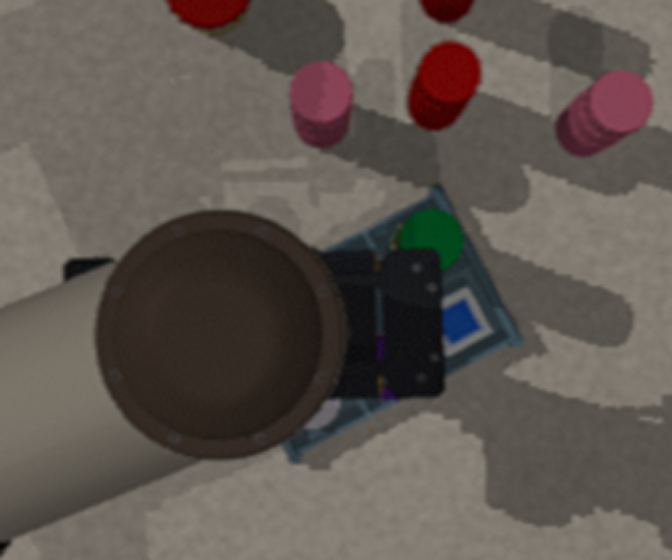

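```bash
python3 - <<'E'
from h import *
s=r.sense();T=s['tcp_pos'];print(T,proj("scene",T))
for sg in(-1,1): print(proj("scene",T+np.array([0,sg*.0375,0])),proj("scene",T+np.array([0,sg*.03,0])))
print('yellow cap', proj("scene",[.5355,.0285,.145]),proj("top",[.5355,.0285,.145]))
E
```

```text
[0.53565197 0.03004926 0.18367596] [[359.84171684 163.71903785]]
[[341.9473646  155.66172136]] [[345.47543257 157.25030975]]
[[378.39205153 172.07172451]] [[374.6277809 170.3767808]]
yellow cap [[357.71897161 182.19302158]] [[295.12605963 294.84082856]]
```

```bash
python3 -m jog '[[[0,0,0.01],[0,0,0]],[[0,0,0.025],[0,0,0]],[[0,0,0.04],[0,0,0]],[[0,0,0.055],[0,0,0]],[[0,0,0.065],[0,0,0]],[[0,0,0.071],[0,0,0]],[[0,0,0.071],[0,0,0]],[[0,0,0.071],[0,0,0]],[[0,0,0.071],[0,0,0]],[[0,0,0.071],[0,0,0]]]'; python3 -m jog '[[[0,0,0],[0,0,0]],[[0,0,0],[0,0,0]],[[0,0,0],[0,0,0]],[[0,0,0],[0,0,0]],[[0,0,0],[0,0,0]],[[0,0,0],[0,0,0]],[[0,0,0],[0,0,0]],[[0,0,0],[0,0,0]],[[0,0,0],[0,0,0]],[[0,0,0],[0,0,0]]]' 0.03
```

```text
time_s: 4.63
tcp_pos: [0.5357, 0.03, 0.1124]
ee_rot: [[0.001, -1.0, 0.002], [-1.0, -0.001, 0.0], [-0.0, -0.002, -1.0]]
wrist_force: [0.8, -0.4, -0.7]
gripper_width: 0.686
time_s: 5.47
tcp_pos: [0.5352, 0.0297, 0.1117]
ee_rot: [[0.001, -1.0, 0.0], [-1.0, -0.001, -0.0], [0.0, -0.0, -1.0]]
wrist_force: [1.1, -1.4, 1.7]
gripper_width: 0.444
```

```bash
python3 -m jog '[[[0,0,-0.005],[0,0,0]],[[0,0,-0.015],[0,0,0]],[[0,0,-0.03],[0,0,0]],[[0,0,-0.05],[0,0,0]],[[0,0,-0.07],[0,0,0]],[[0,0,-0.09],[0,0,0]],[[0,0,-0.11],[0,0,0]],[[0,0,-0.13],[0,0,0]],[[0,0,-0.145],[0,0,0]],[[0,0,-0.15],[0,0,0]]]'; python3 -m jog '[[[-0.01,-0.002,0],[0,0,0]],[[-0.035,-0.005,0],[0,0,0]],[[-0.07,-0.011,0],[0,0,0]],[[-0.105,-0.016,0],[0,0,0]],[[-0.14,-0.022,0],[0,0,0]],[[-0.175,-0.028,0],[0,0,0]],[[-0.21,-0.033,0],[0,0,0]],[[-0.245,-0.038,0],[0,0,0]],[[-0.275,-0.043,0],[0,0,0]],[[-0.286,-0.045,0],[0,0,0]]]'; python3 -m jog '[[[0,0,0],[0,0,0]],[[0,0,0.02],[0,0,0]],[[0,0,0.04],[0,0,0]],[[0,0,0.06],[0,0,0]],[[0,0,0.08],[0,0,0]],[[0,0,0.1],[0,0,0]],[[0,0,0.115],[0,0,0]],[[0,0,0.125],[0,0,0]],[[0,0,0.13],[0,0,0]],[[0,0,0.13],[0,0,0]]]'; python3 - <<'E'
from h import *
p,d=r.capture("scene"); cv2.imwrite("pics/s2.png",p)
E
```

```text
time_s: 6.3
tcp_pos: [0.5361, 0.0303, 0.2648]
ee_rot: [[0.001, -1.0, 0.005], [-1.0, -0.001, 0.002], [-0.002, -0.005, -1.0]]
wrist_force: [1.0, 0.2, -0.8]
gripper_width: 0.438
time_s: 7.13
tcp_pos: [0.5792, 0.3204, 0.2585]
ee_rot: [[0.004, -1.0, -0.003], [-1.0, -0.004, -0.001], [0.001, 0.003, -1.0]]
wrist_force: [0.8, -0.3, -3.6]
gripper_width: 0.438
time_s: 7.97
tcp_pos: [0.5793, 0.315, 0.1302]
ee_rot: [[-0.0, -1.0, -0.002], [-1.0, 0.0, -0.002], [0.002, 0.002, -1.0]]
wrist_force: [0.2, 0.1, -2.8]
gripper_width: 0.44
```

View pics/s2.png

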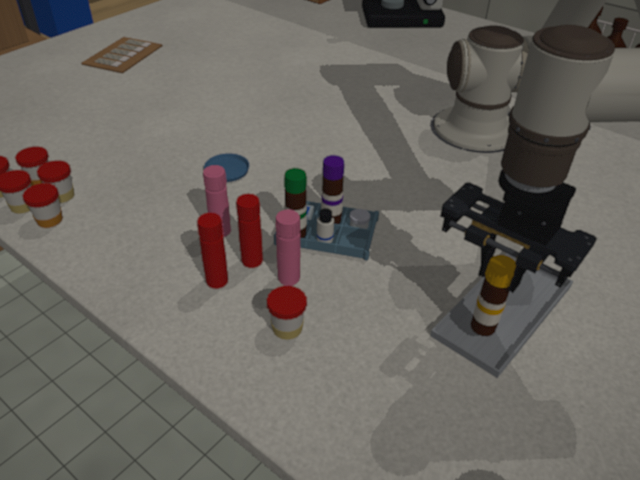

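```bash
python3 - <<'E'
from h import *
print(proj("scene",[[.579,.315,.163],[.579,.315,.023]]))
p,d=r.capture("scene"); cv2.imwrite("pics/s3.png",cv2.resize(p[220:380,420:580],None,fx=3.6,fy=3.6,interpolation=cv2.INTER_CUBIC))
E
```

```text
[[503.48909232 262.20509661]
 [483.57689671 326.50403805]]
```

View pics/s3.png

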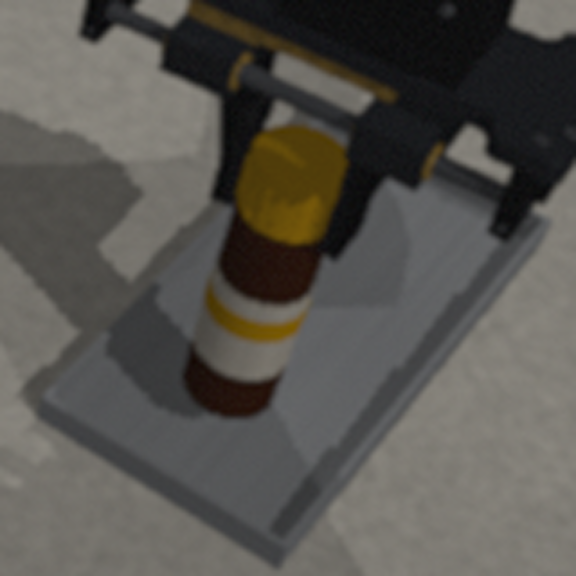

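```bash
python3 -m jog '[[[0,0,0.006],[0,0,0]],[[0,0,0.012],[0,0,0]],[[0,0,0.016],[0,0,0]],[[0,0,0.018],[0,0,0]],[[0,0,0.019],[0,0,0]],[[0,0,0.02],[0,0,0]],[[0,0,0.021],[0,0,0]],[[0,0,0.0215],[0,0,0]],[[0,0,0.0215],[0,0,0]],[[0,0,0.0215],[0,0,0]]]'
```

```text
time_s: 8.9
tcp_pos: [0.58, 0.3159, 0.1101]
ee_rot: [[0.0, -1.0, 0.0], [-1.0, -0.0, 0.0], [-0.0, -0.0, -1.0]]
wrist_force: [1.2, -0.6, -2.0]
gripper_width: 0.437
```

```bash
python3 -m jog '[[[0,0,0.0003],[0,0,0]],[[0,0,0.0006],[0,0,0]],[[0,0,0.001],[0,0,0]],[[0,0,0.001],[0,0,0]],[[0,0,0.001],[0,0,0]],[[0,0,0.001],[0,0,0]],[[0,0,0.001],[0,0,0]],[[0,0,0.001],[0,0,0]],[[0,0,0.001],[0,0,0]],[[0,0,0.001],[0,0,0]]]'
```

```text
time_s: 9.73
tcp_pos: [0.5804, 0.3159, 0.1098]
ee_rot: [[0.001, -1.0, 0.001], [-1.0, -0.001, 0.0], [-0.0, -0.001, -1.0]]
wrist_force: [-0.8, -1.6, 4.9]
gripper_width: 0.434
```

```bash
python3 -m jog '[[[0,0,0],[0,0,0]],[[0,0,0],[0,0,0]],[[0,0,0],[0,0,0]],[[0,0,-0.01],[0,0,0]],[[0,0,-0.03],[0,0,0]],[[0,0,-0.055],[0,0,0]],[[0,0,-0.085],[0,0,0]],[[0,0,-0.11],[0,0,0]],[[0,0,-0.125],[0,0,0]],[[0,0,-0.13],[0,0,0]]]' 0.06; python3 -m jog '[[[0.01,0.002,0],[0,0,0]],[[0.04,0.008,0],[0,0,0]],[[0.08,0.016,0],[0,0,0]],[[0.12,0.024,0],[0,0,0]],[[0.16,0.032,0],[0,0,0]],[[0.2,0.04,0],[0,0,0]],[[0.24,0.048,0],[0,0,0]],[[0.28,0.056,0],[0,0,0]],[[0.32,0.064,0],[0,0,0]],[[0.36,0.0705,0],[0,0,0]]]'; python3 - <<'E'
from h import *
p,d=r.capture("scene"); cv2.imwrite("pics/s4.png",p)
E
```

```text
time_s: 10.57
tcp_pos: [0.5811, 0.3167, 0.2432]
ee_rot: [[0.001, -1.0, 0.005], [-1.0, -0.001, 0.004], [-0.004, -0.005, -1.0]]
wrist_force: [0.3, 0.0, 0.4]
gripper_width: 0.686
time_s: 11.4
tcp_pos: [0.507, -0.0464, 0.2374]
ee_rot: [[0.0, -1.0, -0.004], [-1.0, -0.0, -0.0], [0.0, 0.004, -1.0]]
wrist_force: [0.9, -0.9, 0.4]
gripper_width: 0.69
```

View pics/s4.png

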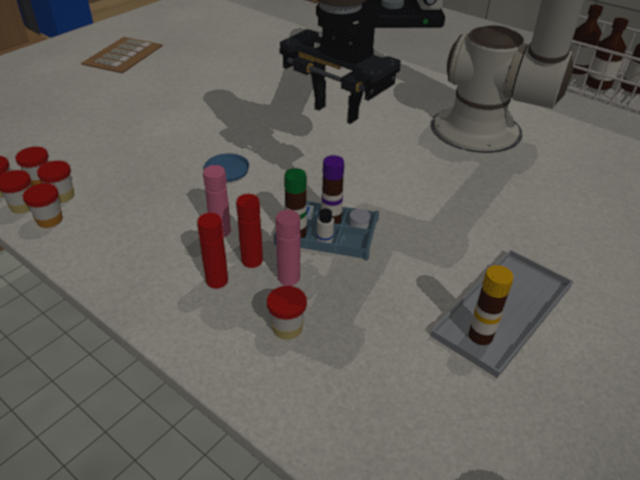

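Yellow stands upright in the tray at (490,305), and the empty yellow cell now shows at (355,238). Violet is next.

```bash
python3 -m jog '[[[0,0,0],[0,0,0]],[[0,0,0.02],[0,0,0]],[[0,0,0.045],[0,0,0]],[[0,0,0.07],[0,0,0]],[[0,0,0.095],[0,0,0]],[[0,0,0.112],[0,0,0]],[[0,0,0.122],[0,0,0]],[[0,0,0.1275],[0,0,0]],[[0,0,0.1275],[0,0,0]],[[0,0,0.1275],[0,0,0]]]'; python3 -m jog '[[[0,0,0],[0,0,0]],[[0,0,0],[0,0,0]],[[0,0,0],[0,0,0]],[[0,0,0],[0,0,0]],[[0,0,0],[0,0,0]],[[0,0,0],[0,0,0]],[[0,0,0],[0,0,0]],[[0,0,0],[0,0,0]],[[0,0,0],[0,0,0]],[[0,0,0],[0,0,0]]]' 0.03
```

```text
time_s: 12.28
tcp_pos: [0.5101, -0.0439, 0.1119]
ee_rot: [[0.001, -1.0, 0.001], [-1.0, -0.001, -0.0], [0.0, -0.001, -1.0]]
wrist_force: [-0.6, -0.4, 0.5]
gripper_width: 0.688
time_s: 13.12
tcp_pos: [0.5101, -0.0443, 0.1121]
ee_rot: [[0.001, -1.0, 0.001], [-1.0, -0.001, -0.0], [0.0, -0.001, -1.0]]
wrist_force: [0.5, -1.7, 4.7]
gripper_width: 0.443
```

```bash
python3 -m jog '[[[0,0,-0.005],[0,0,0]],[[0,0,-0.015],[0,0,0]],[[0,0,-0.03],[0,0,0]],[[0,0,-0.05],[0,0,0]],[[0,0,-0.07],[0,0,0]],[[0,0,-0.09],[0,0,0]],[[0,0,-0.11],[0,0,0]],[[0,0,-0.13],[0,0,0]],[[0,0,-0.145],[0,0,0]],[[0,0,-0.15],[0,0,0]]]'; python3 -m jog '[[[-0.015,0,0],[0,0,0]],[[-0.045,0.001,0],[0,0,0]],[[-0.085,0.002,0],[0,0,0]],[[-0.125,0.003,0],[0,0,0]],[[-0.165,0.004,0],[0,0,0]],[[-0.205,0.005,0],[0,0,0]],[[-0.245,0.006,0],[0,0,0]],[[-0.285,0.008,0],[0,0,0]],[[-0.325,0.009,0],[0,0,0]],[[-0.362,0.01,0],[0,0,0]]]'; python3 -m jog '[[[0,0,0],[0,0,0]],[[0,0,0.02],[0,0,0]],[[0,0,0.04],[0,0,0]],[[0,0,0.06],[0,0,0]],[[0,0,0.08],[0,0,0]],[[0,0,0.1],[0,0,0]],[[0,0,0.115],[0,0,0]],[[0,0,0.13],[0,0,0]],[[0,0,0.14],[0,0,0]],[[0,0,0.145],[0,0,0]]]'; python3 -m jog '[[[0,0,0.002],[0,0,0]],[[0,0,0.003],[0,0,0]],[[0,0,0.004],[0,0,0]],[[0,0,0.005],[0,0,0]],[[0,0,0.0055],[0,0,0]],[[0,0,0.006],[0,0,0]],[[0,0,0.0065],[0,0,0]],[[0,0,0.007],[0,0,0]],[[0,0,0.0075],[0,0,0]],[[0,0,0.0075],[0,0,0]]]'
```

```text
time_s: 13.95
tcp_pos: [0.5105, -0.044, 0.2643]
ee_rot: [[0.001, -1.0, 0.004], [-1.0, -0.001, 0.001], [-0.001, -0.004, -1.0]]
wrist_force: [-0.1, 0.1, -1.0]
gripper_width: 0.441
time_s: 14.78
tcp_pos: [0.4982, 0.3199, 0.2605]
ee_rot: [[0.001, -1.0, -0.002], [-1.0, -0.001, -0.001], [0.001, 0.002, -1.0]]
wrist_force: [1.3, 0.5, -2.0]
gripper_width: 0.441
time_s: 15.62
tcp_pos: [0.4983, 0.3168, 0.1142]
ee_rot: [[-0.0, -1.0, -0.003], [-1.0, 0.0, -0.003], [0.003, 0.003, -1.0]]
wrist_force: [-0.0, -1.1, -1.3]
gripper_width: 0.437
time_s: 16.45
tcp_pos: [0.5, 0.318, 0.1101]
ee_rot: [[0.001, -1.0, 0.001], [-1.0, -0.001, 0.0], [-0.0, -0.001, -1.0]]
wrist_force: [0.0, -1.7, 4.3]
gripper_width: 0.442
```

```bash
python3 -m jog '[[[0,0,0],[0,0,0]],[[0,0,0],[0,0,0]],[[0,0,0],[0,0,0]],[[0,0,-0.01],[0,0,0]],[[0,0,-0.03],[0,0,0]],[[0,0,-0.055],[0,0,0]],[[0,0,-0.085],[0,0,0]],[[0,0,-0.11],[0,0,0]],[[0.015,0,-0.125],[0,0,0]],[[0.04,0,-0.13],[0,0,0]]]' 0.06; python3 -m jog '[[[0.04,-0.01,0],[0,0,0]],[[0.08,-0.02,0],[0,0,0]],[[0.12,-0.03,0],[0,0,0]],[[0.16,-0.04,0],[0,0,0]],[[0.2,-0.05,0],[0,0,0]],[[0.24,-0.06,0],[0,0,0]],[[0.28,-0.07,0],[0,0,0]],[[0.31,-0.08,0],[0,0,0]],[[0.335,-0.085,0],[0,0,0]],[[0.348,-0.085,0],[0,0,0]]]'; python3 -m jog '[[[0,0,0],[0,0,0]],[[0,0,0.02],[0,0,0]],[[0,0,0.045],[0,0,0]],[[0,0,0.06],[0,0,0]],[[0,0,0.06],[0,0,0]],[[0,0,0.06],[0,0,0]],[[0,0,0.06],[0,0,0]],[[0,0,0.06],[0,0,0]],[[0,0,0.06],[0,0,0]],[[0,0,0.06],[0,0,0]]]'; python3 - <<'E'
from h import *
p,d=r.capture("scene"); cv2.imwrite("pics/s5.png",p)
E
```

```text
time_s: 17.28
tcp_pos: [0.5009, 0.2799, 0.2429]
ee_rot: [[0.003, -1.0, 0.006], [-1.0, -0.003, 0.004], [-0.004, -0.006, -1.0]]
wrist_force: [0.8, 0.3, 0.8]
gripper_width: 0.69
time_s: 18.12
tcp_pos: [0.5852, -0.073, 0.2392]
ee_rot: [[-0.003, -1.0, 0.0], [-1.0, 0.003, -0.0], [0.0, -0.0, -1.0]]
wrist_force: [-0.2, 0.8, -0.1]
gripper_width: 0.69
time_s: 18.95
tcp_pos: [0.5851, -0.07, 0.1801]
ee_rot: [[0.001, -1.0, 0.002], [-1.0, -0.001, 0.0], [-0.0, -0.002, -1.0]]
wrist_force: [-0.7, -0.5, -0.0]
gripper_width: 0.691
```

View pics/s5.png

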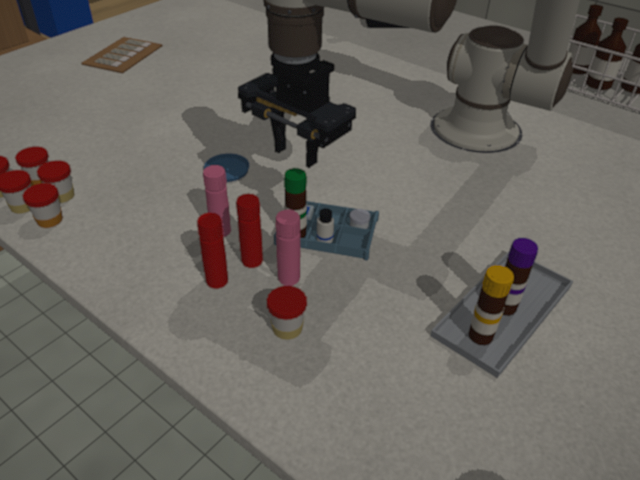

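Violet stands at (518,280) and yellow at (490,305). The gripper is directly over the green cap at (295,180).

```bash
python3 -m jog '[[[0,0,0.01],[0,0,0]],[[0,0,0.025],[0,0,0]],[[0,0,0.04],[0,0,0]],[[0,0,0.055],[0,0,0]],[[0,0,0.064],[0,0,0]],[[0,0,0.068],[0,0,0]],[[0,0,0.068],[0,0,0]],[[0,0,0.068],[0,0,0]],[[0,0,0.068],[0,0,0]],[[0,0,0.068],[0,0,0]]]'; python3 -m jog '[[[0,0,0],[0,0,0]],[[0,0,0],[0,0,0]],[[0,0,0],[0,0,0]],[[0,0,0],[0,0,0]],[[0,0,0],[0,0,0]],[[0,0,0],[0,0,0]],[[0,0,0],[0,0,0]],[[0,0,0],[0,0,0]],[[0,0,0],[0,0,0]],[[0,0,0],[0,0,0]]]' 0.03;  python3 -m jog '[[[0,0,-0.005],[0,0,0]],[[0,0,-0.015],[0,0,0]],[[0,0,-0.03],[0,0,0]],[[0,0,-0.05],[0,0,0]],[[0,0,-0.07],[0,0,0]],[[0,0,-0.09],[0,0,0]],[[0,0,-0.11],[0,0,0]],[[0,0,-0.13],[0,0,0]],[[0,0,-0.145],[0,0,0]],[[0,0,-0.15],[0,0,0]]]'
```

```text
time_s: 19.83
tcp_pos: [0.5853, -0.0701, 0.112]
ee_rot: [[0.001, -1.0, 0.002], [-1.0, -0.001, 0.0], [-0.0, -0.002, -1.0]]
wrist_force: [0.1, 0.2, -0.1]
gripper_width: 0.685
time_s: 20.67
tcp_pos: [0.5849, -0.0704, 0.1114]
ee_rot: [[0.001, -1.0, 0.001], [-1.0, -0.001, -0.0], [0.0, -0.001, -1.0]]
wrist_force: [-0.1, -2.4, 3.0]
gripper_width: 0.438
time_s: 21.5
tcp_pos: [0.5855, -0.0698, 0.264]
ee_rot: [[0.001, -1.0, 0.005], [-1.0, -0.001, 0.001], [-0.001, -0.005, -1.0]]
wrist_force: [1.0, -1.1, -1.9]
gripper_width: 0.44
```

```bash
python3 -m jog '[[[-0.01,0.005,0],[0,0,0]],[[-0.035,0.015,0],[0,0,0]],[[-0.07,0.03,0],[0,0,0]],[[-0.105,0.045,0],[0,0,0]],[[-0.14,0.06,0],[0,0,0]],[[-0.175,0.075,0],[0,0,0]],[[-0.21,0.09,0],[0,0,0]],[[-0.245,0.105,0],[0,0,0]],[[-0.28,0.12,0],[0,0,0]],[[-0.315,0.135,0],[0,0,0]]]'; python3 -m jog '[[[-0.03,0.015,0],[0,0,0]],[[-0.06,0.025,0],[0,0,0]],[[-0.073,0.03,0],[0,0,0]],[[-0.076,0.03,0],[0,0,0]],[[-0.076,0.03,0.02],[0,0,0]],[[-0.076,0.03,0.045],[0,0,0]],[[-0.076,0.03,0.07],[0,0,0]],[[-0.076,0.03,0.095],[0,0,0]],[[-0.076,0.03,0.115],[0,0,0]],[[-0.076,0.03,0.125],[0,0,0]]]';  python3 -m jog '[[[0,0,0.008],[0,0,0]],[[0,0,0.014],[0,0,0]],[[0,0,0.018],[0,0,0]],[[0,0,0.021],[0,0,0]],[[0,0,0.023],[0,0,0]],[[0,0,0.025],[0,0,0]],[[0,0,0.026],[0,0,0]],[[0,0,0.027],[0,0,0]],[[0,0,0.0275],[0,0,0]],[[0,0,0.0275],[0,0,0]]]'
```

```text
time_s: 22.33
tcp_pos: [0.447, 0.2461, 0.2597]
ee_rot: [[0.001, -1.0, -0.003], [-1.0, -0.001, -0.001], [0.001, 0.003, -1.0]]
wrist_force: [1.4, 0.0, -2.3]
gripper_width: 0.441
time_s: 23.17
tcp_pos: [0.4178, 0.3181, 0.1325]
ee_rot: [[-0.001, -1.0, -0.005], [-1.0, 0.001, -0.005], [0.005, 0.005, -1.0]]
wrist_force: [0.4, -0.2, -3.5]
gripper_width: 0.441
time_s: 24.0
tcp_pos: [0.4199, 0.321, 0.1094]
ee_rot: [[0.001, -1.0, 0.001], [-1.0, -0.001, 0.001], [-0.001, -0.001, -1.0]]
wrist_force: [0.1, -0.6, 2.5]
gripper_width: 0.438
```

```bash
python3 -m jog '[[[0,0,0],[0,0,0]],[[0,0,0],[0,0,0]],[[0,0,0],[0,0,0]],[[0,0,-0.01],[0,0,0]],[[0,0,-0.03],[0,0,0]],[[0,0,-0.055],[0,0,0]],[[0,0,-0.085],[0,0,0]],[[0,0,-0.11],[0,0,0]],[[0.015,0,-0.125],[0,0,0]],[[0.04,0,-0.13],[0,0,0]]]' 0.06; python3 - <<'E'
from h import *
P={};D={}
for n in("scene","top"): P[n],D[n]=r.capture(n); cv2.imwrite(f"pics/{n}6.png",P[n])
for q in ["oil_bottle","dish"]:
  for n in("top","scene"):
    for o in r.cut_out(q,n)[:2]:
        if o['confidence']<.3: continue
        X=regpts(n,o['region'],D[n]); z=X[:,2]; top=X[z>np.percentile(z,95)-.006]
        mn,mx=top[:,:2].min(0),top[:,:2].max(0)
        print(q,n,round(o['confidence'],2),np.round(o['uv']),'top ctr',np.round((mn+mx)/2,4),'med',np.round(np.median(top,0),4),'ext',np.round(mx-mn,3),'allext',np.ptp(X[:,:2],axis=0).round(3))
E
```

```text
time_s: 24.83
tcp_pos: [0.421, 0.283, 0.2425]
ee_rot: [[0.003, -1.0, 0.006], [-1.0, -0.003, 0.005], [-0.005, -0.006, -1.0]]
wrist_force: [0.0, -0.0, -0.7]
gripper_width: 0.688
oil_bottle top 0.56 [325. 284.] top ctr [ 0.5572 -0.0201] med [ 0.5574 -0.0201  0.0705] ext [0.022 0.022] allext [0.03  0.031]
oil_bottle scene 0.88 [324. 228.] top ctr [ 0.562  -0.0198] med [ 0.5635 -0.0193  0.069 ] ext [0.023 0.025] allext [0.029 0.029]
dish top 0.85 [485. 302.] top ctr [ 0.5129 -0.3287] med [ 0.5084 -0.3381  0.0092] ext [0.098 0.098] allext [0.098 0.098]
dish scene 0.93 [233. 162.] top ctr [ 0.5082 -0.3294] med [ 0.4961 -0.3454  0.0087] ext [0.087 0.102] allext [0.095 0.102]
```

View pics/scene6.png

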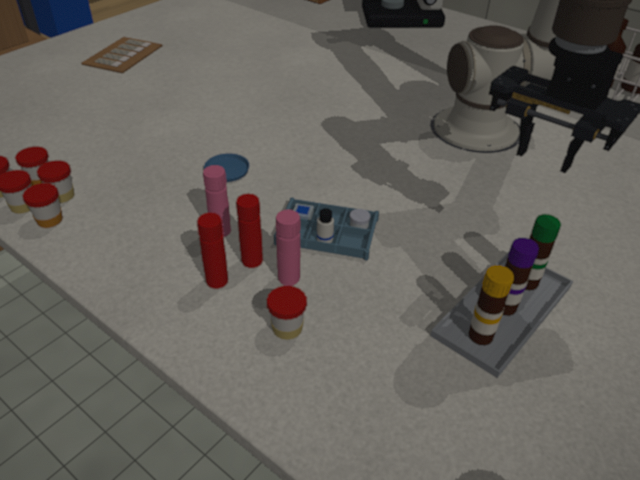

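View pics/top6.png

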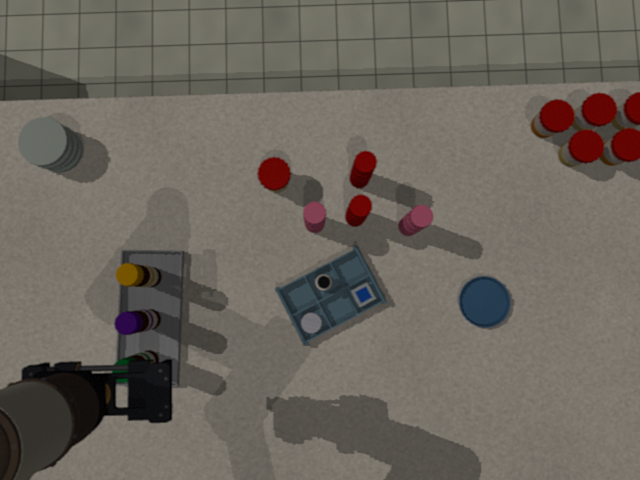

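```bash
python3 -m jog '[[[0.02,-0.01,0],[0,0,0]],[[0.055,-0.025,0],[0,0,0]],[[0.09,-0.042,0],[0,0,0]],[[0.125,-0.058,0],[0,0,0]],[[0.16,-0.074,0],[0,0,0]],[[0.195,-0.09,0],[0,0,0]],[[0.23,-0.106,0],[0,0,0]],[[0.265,-0.122,0],[0,0,0]],[[0.29,-0.135,0],[0,0,0]],[[0.301,-0.139,0],[0,0,0]]]'; python3 -m jog '[[[0,0,0],[0,0,0]],[[0,0,0.02],[0,0,0]],[[0,0,0.045],[0,0,0]],[[0,0,0.07],[0,0,0]],[[0,0,0.095],[0,0,0]],[[0,0,0.12],[0,0,0]],[[0,0,0.135],[0,0,0]],[[0,0,0.14],[0,0,0]],[[0,0,0.14],[0,0,0]],[[0,0,0.14],[0,0,0]]]'; python3 - <<'E'
from h import *
p,d=r.capture("scene"); cv2.imwrite("pics/s7.png",cv2.resize(p[120:300,200:440],None,fx=3.2,fy=3.2,interpolation=cv2.INTER_CUBIC))
print(proj("scene",r.sense()['tcp_pos']),proj("scene",[.559,-.02,.071]))
E
```

```text
time_s: 25.97
tcp_pos: [0.5601, -0.0227, 0.2374]
ee_rot: [[-0.002, -1.0, -0.001], [-1.0, 0.002, -0.001], [0.001, 0.001, -1.0]]
wrist_force: [-0.7, 0.4, 0.0]
gripper_width: 0.689
time_s: 26.8
tcp_pos: [0.5592, -0.0193, 0.0992]
ee_rot: [[0.002, -1.0, 0.001], [-1.0, -0.002, -0.0], [0.0, -0.001, -1.0]]
wrist_force: [0.7, -0.1, 0.6]
gripper_width: 0.689
[[326.39967243 198.76333997]] [[325.90088985 211.10675473]]
```

View pics/s7.png

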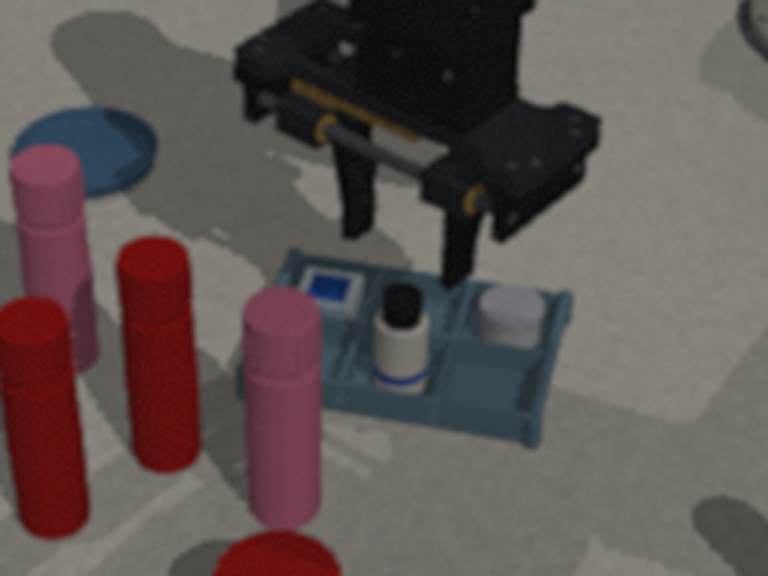

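The gripper straddles the oil cap at (326,212), clear of the pink bottle. Going down on it.

```bash
python3 -m jog '[[[0,0,0.01],[0,0,0]],[[0,0,0.025],[0,0,0]],[[0,0,0.04],[0,0,0]],[[0,0,0.055],[0,0,0]],[[0,0,0.066],[0,0,0]],[[0,0,0.072],[0,0,0]],[[0,0,0.072],[0,0,0]],[[0,0,0.072],[0,0,0]],[[0,0,0.072],[0,0,0]],[[0,0,0.072],[0,0,0]]]'; python3 -m jog '[[[0,0,0],[0,0,0]],[[0,0,0],[0,0,0]],[[0,0,0],[0,0,0]],[[0,0,0],[0,0,0]],[[0,0,0],[0,0,0]],[[0,0,0],[0,0,0]],[[0,0,0],[0,0,0]],[[0,0,0],[0,0,0]],[[0,0,0],[0,0,0]],[[0,0,0],[0,0,0]]]' 0.022
```

```text
time_s: 27.68
tcp_pos: [0.5593, -0.02, 0.0275]
ee_rot: [[0.001, -1.0, 0.002], [-1.0, -0.001, 0.0], [-0.0, -0.002, -1.0]]
wrist_force: [0.5, -0.8, -0.1]
gripper_width: 0.691
time_s: 28.52
tcp_pos: [0.5586, -0.0202, 0.0266]
ee_rot: [[0.001, -1.0, -0.0], [-1.0, -0.001, -0.0], [0.0, 0.0, -1.0]]
wrist_force: [-0.7, -1.0, 1.3]
gripper_width: 0.346
```

```bash
python3 -m jog '[[[0,0,-0.005],[0,0,0]],[[0,0,-0.015],[0,0,0]],[[0,0,-0.03],[0,0,0]],[[0,0,-0.05],[0,0,0]],[[0,0,-0.07],[0,0,0]],[[0,0,-0.09],[0,0,0]],[[0,0,-0.105],[0,0,0]],[[0,0,-0.115],[0,0,0]],[[0,0,-0.12],[0,0,0]],[[0,0,-0.12],[0,0,0]]]'; python3 -m jog '[[[0.01,0.0015,0],[0,0,0]],[[0.035,0.005,0],[0,0,0]],[[0.07,0.01,0],[0,0,0]],[[0.105,0.015,0],[0,0,0]],[[0.145,0.021,0],[0,0,0]],[[0.185,0.027,0],[0,0,0]],[[0.225,0.033,0],[0,0,0]],[[0.26,0.038,0],[0,0,0]],[[0.29,0.043,0],[0,0,0]],[[0.3085,0.0455,0],[0,0,0]]]'; python3 -m jog '[[[0,0,0],[0,0,0]],[[0,0,0.015],[0,0,0]],[[0,0,0.035],[0,0,0]],[[0,0,0.055],[0,0,0]],[[0,0,0.075],[0,0,0]],[[0,0,0.09],[0,0,0]],[[0,0,0.1],[0,0,0]],[[0,0,0.105],[0,0,0]],[[0,0,0.105],[0,0,0]],[[0,0,0.105],[0,0,0]]]'; python3 - <<'E'
from h import *
p,d=r.capture("scene"); a=cv2.resize(p[100:240,150:330],None,fx=3.2,fy=3.2,interpolation=cv2.INTER_CUBIC)
q,d=r.capture("top"); b=cv2.resize(q[230:380,400:580],None,fx=3.2,fy=3.2,interpolation=cv2.INTER_CUBIC)
cv2.imwrite("pics/s8.png",cv2.resize(np.vstack([a,b]),None,fx=.62,fy=.62))
E
```

```text
time_s: 29.35
tcp_pos: [0.5591, -0.02, 0.1479]
ee_rot: [[0.0, -1.0, 0.002], [-1.0, -0.0, 0.001], [-0.001, -0.002, -1.0]]
wrist_force: [1.1, 0.1, -0.5]
gripper_width: 0.347
time_s: 30.18
tcp_pos: [0.511, -0.3318, 0.1447]
ee_rot: [[-0.003, -1.0, -0.003], [-1.0, 0.003, 0.001], [-0.001, 0.003, -1.0]]
wrist_force: [0.1, 0.3, -0.1]
gripper_width: 0.345
time_s: 31.02
tcp_pos: [0.5135, -0.3287, 0.0418]
ee_rot: [[0.001, -1.0, 0.0], [-1.0, -0.001, -0.0], [0.0, -0.0, -1.0]]
wrist_force: [0.2, -0.4, -0.4]
gripper_width: 0.348
```

View pics/s8.png

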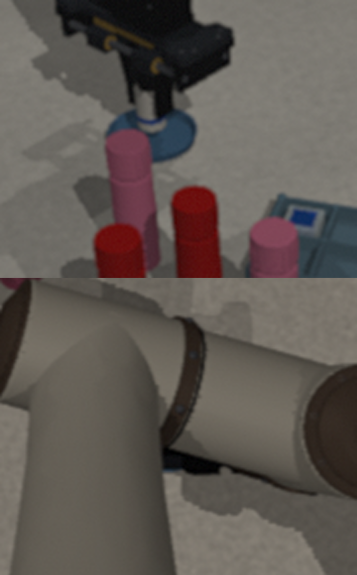

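```bash
python3 -m jog '[[[0,0,0.006],[0,0,0]],[[0,0,0.01],[0,0,0]],[[0,0,0.012],[0,0,0]],[[0,0,0.014],[0,0,0]],[[0,0,0.015],[0,0,0]],[[0,0,0.016],[0,0,0]],[[0,0,0.0165],[0,0,0]],[[0,0,0.017],[0,0,0]],[[0,0,0.0175],[0,0,0]],[[0,0,0.0175],[0,0,0]]]'
```

```text
time_s: 31.95
tcp_pos: [0.5133, -0.3287, 0.0246]
ee_rot: [[0.001, -1.0, 0.0], [-1.0, -0.001, -0.0], [0.0, -0.0, -1.0]]
wrist_force: [-0.9, 0.4, 2.9]
gripper_width: 0.351
```

```bash
python3 -m jog '[[[0,0,0],[0,0,0]],[[0,0,0],[0,0,0]],[[0,0,0],[0,0,0]],[[0,0,-0.01],[0,0,0]],[[0,0,-0.03],[0,0,0]],[[0,0,-0.06],[0,0,0]],[[0,0,-0.09],[0,0,0]],[[0,0,-0.125],[0,0,0]],[[0,0,-0.16],[0,0,0]],[[0,0,-0.195],[0,0,0]]]' 0.06;  python3 -m jog '[[[-0.02,0,-0.02],[0,0,0]],[[-0.055,0.01,-0.02],[0,0,0]],[[-0.09,0.02,-0.02],[0,0,0]],[[-0.13,0.03,-0.02],[0,0,0]],[[-0.17,0.04,-0.02],[0,0,0]],[[-0.21,0.05,-0.02],[0,0,0]],[[-0.25,0.06,-0.02],[0,0,0]],[[-0.29,0.07,-0.02],[0,0,0]],[[-0.33,0.08,-0.02],[0,0,0]],[[-0.37,0.08,-0.02],[0,0,0]]]'; python3 - <<'E'
from h import *
P={};D={}
for n in("scene","top"): P[n],D[n]=r.capture(n); cv2.imwrite(f"pics/{n}9.png",P[n])
for q in ["oil_bottle","violet_bottle","yellow_bottle","green_bottle"]:
  for n in("top","scene"):
    for o in r.cut_out(q,n)[:4]:
        if o['confidence']<.3: continue
        X=regpts(n,o['region'],D[n]); z=X[:,2]; top=X[z>np.percentile(z,98)-.006]
        mn,mx=top[:,:2].min(0),top[:,:2].max(0)
        print(q,n,round(o['confidence'],2),np.round(o['uv']),'top ctr',np.round((mn+mx)/2,4),'med',np.round(np.median(top,0),4),'ext',np.round(mx-mn,3))
E
```

```text
time_s: 32.78
tcp_pos: [0.5129, -0.3286, 0.2216]
ee_rot: [[0.0, -1.0, 0.001], [-1.0, -0.0, -0.0], [0.0, -0.001, -1.0]]
wrist_force: [0.7, 0.1, 0.1]
gripper_width: 0.686
time_s: 33.62
tcp_pos: [0.431, 0.0426, 0.2401]
ee_rot: [[0.0, -1.0, 0.001], [-1.0, -0.0, 0.001], [-0.001, -0.001, -1.0]]
wrist_force: [1.1, -0.3, 0.3]
gripper_width: 0.687
oil_bottle top 0.88 [489. 303.] top ctr [ 0.5127 -0.3266] med [ 0.5126 -0.3257  0.0684] ext [0.022 0.02 ]
oil_bottle scene 0.69 [226. 158.] top ctr [ 0.516  -0.3277] med [ 0.5171 -0.3265  0.0669] ext [0.026 0.025]
violet_bottle top 0.64 [135. 320.] top ctr [0.496  0.3166] med [0.4961 0.3162 0.143 ] ext [0.037 0.038]
violet_bottle scene 0.92 [518. 267.] top ctr [0.5233 0.3177] med [0.5036 0.3178 0.1412] ext [0.085 0.037]
yellow_bottle top 0.65 [135. 273.] top ctr [0.5785 0.3151] med [0.5784 0.3144 0.1429] ext [0.038 0.039]
yellow_bottle scene 0.65 [488. 300.] top ctr [0.5821 0.3152] med [0.5849 0.3157 0.1413] ext [0.04  0.038]
green_bottle top 0.97 [360. 169.] top ctr [ 0.7621 -0.0978] med [ 0.7619 -0.0976  0.1392] ext [0.037 0.038]
green_bottle top 0.85 [131. 365.] top ctr [0.4175 0.3202] med [0.4181 0.3199 0.143 ] ext [0.038 0.04 ]
green_bottle top 0.8 [310. 216.] top ctr [ 0.6751 -0.007 ] med [ 0.6749 -0.0071  0.1396] ext [0.037 0.038]
green_bottle top 0.75 [413. 218.] top ctr [ 0.6633 -0.1895] med [ 0.664  -0.1895  0.1395] ext [0.037 0.036]
green_bottle scene 0.9 [247. 231.] top ctr [ 0.6902 -0.0857] med [ 0.6914 -0.0838  0.1388] ext [0.039 0.036]
green_bottle scene 0.87 [217. 189.] top ctr [ 0.6676 -0.1892] med [ 0.6699 -0.188   0.1388] ext [0.041 0.038]
green_bottle scene 0.65 [214. 252.] top ctr [ 0.7665 -0.0985] med [ 0.7675 -0.0966  0.1391] ext [0.037 0.041]
green_bottle scene 0.65 [290. 249.] top ctr [ 0.6797 -0.007 ] med [ 0.6807 -0.0056  0.1387] ext [0.038 0.04 ]
```

View pics/scene9.png

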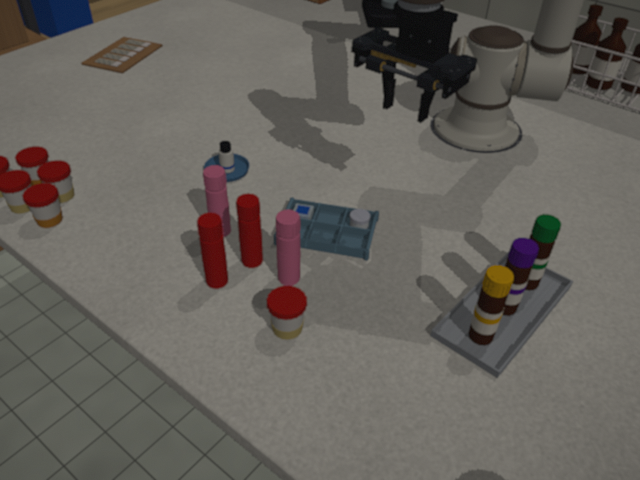

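View pics/top9.png

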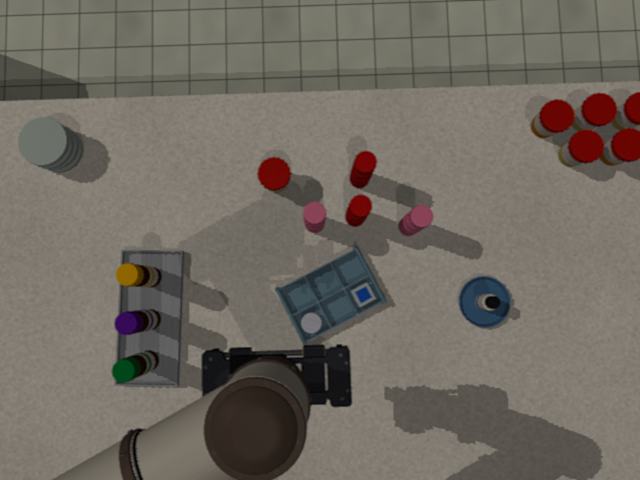

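The oil stands in the dish at (487,302) in the top view, within about 2 mm of its centre. The caddy's three stain cells are empty, and the stains stand in the tray at (545,255), (520,280) and (490,305) in the scene view. Now I'll return them, starting with green.

```bash
python3 -m jog '[[[-0.02,0.001,0],[0,0,0]],[[-0.05,0.003,0],[0,0,0]],[[-0.08,0.004,0],[0,0,0]],[[-0.115,0.006,0],[0,0,0]],[[-0.15,0.008,0],[0,0,0]],[[-0.185,0.009,0],[0,0,0]],[[-0.22,0.01,0],[0,0,0]],[[-0.25,0.012,0],[0,0,0]],[[-0.27,0.013,0],[0,0,0]],[[-0.2797,0.0133,0],[0,0,0]]]'; python3 -m jog '[[[0,0,0],[0,0,0]],[[0,0,0],[0,0,0]],[[0,0,0.025],[0,0,0]],[[0,0,0.05],[0,0,0]],[[0,0,0.075],[0,0,0]],[[0,0,0.1],[0,0,0]],[[0,0,0.118],[0,0,0]],[[0,0,0.1265],[0,0,0]],[[0,0,0.129],[0,0,0]],[[0,0,0.129],[0,0,0]]]'; python3 -m jog '[[[0,0,0],[0,0,0]],[[0,0,0],[0,0,0]],[[0,0,0],[0,0,0]],[[0,0,0],[0,0,0]],[[0,0,0],[0,0,0]],[[0,0,0],[0,0,0]],[[0,0,0],[0,0,0]],[[0,0,0],[0,0,0]],[[0,0,0],[0,0,0]],[[0,0,0],[0,0,0]]]' 0.03
```

```text
time_s: 34.95
tcp_pos: [0.4201, 0.3226, 0.2385]
ee_rot: [[0.001, -1.0, -0.0], [-1.0, -0.001, -0.0], [0.0, 0.0, -1.0]]
wrist_force: [0.5, -0.3, -0.9]
gripper_width: 0.692
time_s: 35.78
tcp_pos: [0.4201, 0.3202, 0.1103]
ee_rot: [[-0.001, -1.0, 0.0], [-1.0, 0.001, -0.0], [0.0, -0.0, -1.0]]
wrist_force: [-0.2, 0.4, 0.9]
gripper_width: 0.691
time_s: 36.62
tcp_pos: [0.42, 0.3212, 0.1108]
ee_rot: [[0.001, -1.0, 0.001], [-1.0, -0.001, 0.0], [-0.0, -0.001, -1.0]]
wrist_force: [-0.5, -1.3, 5.2]
gripper_width: 0.438
```

```bash
python3 -m jog '[[[0,0,-0.005],[0,0,0]],[[0,0,-0.015],[0,0,0]],[[0,0,-0.03],[0,0,0]],[[0,0,-0.05],[0,0,0]],[[0,0,-0.07],[0,0,0]],[[0,0,-0.09],[0,0,0]],[[0,0,-0.11],[0,0,0]],[[0,0,-0.13],[0,0,0]],[[0,0,-0.145],[0,0,0]],[[0,0,-0.15],[0,0,0]]]'; python3 -m jog '[[[0.01,-0.005,0],[0,0,0]],[[0.035,-0.015,0],[0,0,0]],[[0.07,-0.03,0],[0,0,0]],[[0.105,-0.045,0],[0,0,0]],[[0.14,-0.06,0],[0,0,0]],[[0.175,-0.075,0],[0,0,0]],[[0.21,-0.09,0],[0,0,0]],[[0.245,-0.105,0],[0,0,0]],[[0.28,-0.12,0],[0,0,0]],[[0.315,-0.135,0],[0,0,0]]]'; python3 -m jog '[[[0.03,-0.015,0],[0,0,0]],[[0.06,-0.025,0],[0,0,0]],[[0.075,-0.03,0],[0,0,0]],[[0.077,-0.03,0],[0,0,0]],[[0.077,-0.03,0.02],[0,0,0]],[[0.077,-0.03,0.045],[0,0,0]],[[0.077,-0.03,0.07],[0,0,0]],[[0.077,-0.03,0.095],[0,0,0]],[[0.077,-0.03,0.11],[0,0,0]],[[0.077,-0.03,0.116],[0,0,0]]]'; python3 - <<'E'
from h import *
p,d=r.capture("scene"); cv2.imwrite("pics/s10.png",cv2.resize(p[120:300,200:440],None,fx=3.2,fy=3.2,interpolation=cv2.INTER_CUBIC))
print(r.sense()['tcp_pos'])
E
```

```text
time_s: 37.45
tcp_pos: [0.4202, 0.3218, 0.2628]
ee_rot: [[0.001, -1.0, 0.003], [-1.0, -0.001, 0.004], [-0.004, -0.003, -1.0]]
wrist_force: [0.3, -0.4, -2.0]
gripper_width: 0.441
time_s: 38.28
tcp_pos: [0.5541, 0.0036, 0.2584]
ee_rot: [[-0.0, -1.0, -0.003], [-1.0, 0.0, -0.0], [0.0, 0.003, -1.0]]
wrist_force: [0.9, 0.4, -2.7]
gripper_width: 0.443
time_s: 39.12
tcp_pos: [0.5816, -0.0707, 0.1398]
ee_rot: [[0.0, -1.0, -0.009], [-1.0, -0.0, 0.0], [-0.0, 0.009, -1.0]]
wrist_force: [-0.5, -0.1, -2.7]
gripper_width: 0.437
[ 0.58221502 -0.07070838  0.1402575 ]
```

View pics/s10.png

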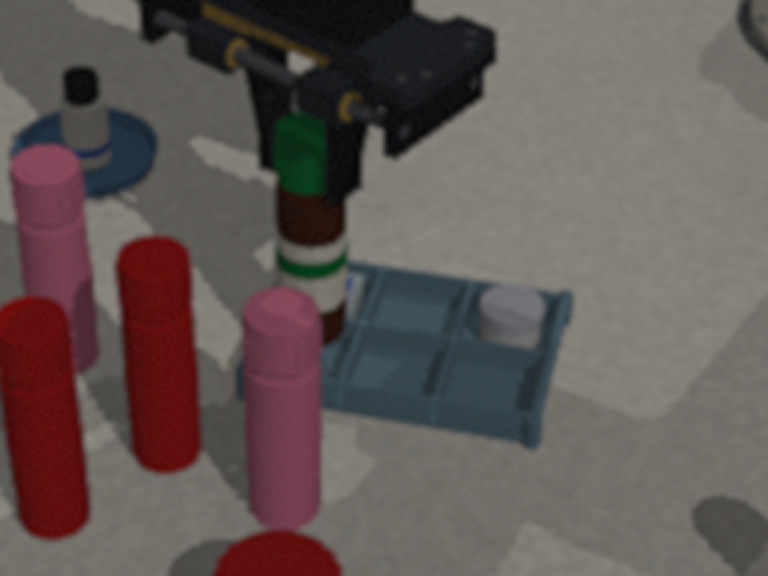

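```bash
python3 -m jog '[[[0,0,0],[0,0,0]],[[0,0,0],[0,0,0]],[[0,0,0],[0,0,0]],[[0,0,0.004],[0,0,0]],[[0,0,0.008],[0,0,0]],[[0,0,0.012],[0,0,0]],[[0,0,0.016],[0,0,0]],[[0,0,0.02],[0,0,0]],[[0,0,0.024],[0,0,0]],[[0,0,0.026],[0,0,0]]]'; python3 -m jog '[[[0,0,0.001],[0,0,0]],[[0,0,0.002],[0,0,0]],[[0,0,0.003],[0,0,0]],[[0,0,0.004],[0,0,0]],[[0,0,0.0045],[0,0,0]],[[0,0,0.005],[0,0,0]],[[0,0,0.0055],[0,0,0]],[[0,0,0.006],[0,0,0]],[[0,0,0.006],[0,0,0]],[[0,0,0.006],[0,0,0]]]'
```

```text
time_s: 40.0
tcp_pos: [0.5845, -0.071, 0.1171]
ee_rot: [[0.0, -1.0, -0.001], [-1.0, -0.0, -0.0], [0.0, 0.001, -1.0]]
wrist_force: [-0.5, -0.4, -2.3]
gripper_width: 0.44
time_s: 40.83
tcp_pos: [0.5853, -0.071, 0.1128]
ee_rot: [[0.001, -1.0, 0.001], [-1.0, -0.001, -0.0], [0.0, -0.001, -1.0]]
wrist_force: [-0.4, -0.2, 2.0]
gripper_width: 0.438
```

```bash
python3 -m jog '[[[0,0,0],[0,0,0]],[[0,0,0],[0,0,0]],[[0,0,0],[0,0,0]],[[0,0,-0.01],[0,0,0]],[[0,0,-0.03],[0,0,0]],[[0,0,-0.055],[0,0,0]],[[0,0,-0.085],[0,0,0]],[[0,0,-0.11],[0,0,0]],[[-0.015,0,-0.125],[0,0,0]],[[-0.04,0,-0.13],[0,0,0]]]' 0.06; python3 -m jog '[[[-0.04,0.01,0],[0,0,0]],[[-0.08,0.02,0],[0,0,0]],[[-0.12,0.03,0],[0,0,0]],[[-0.16,0.04,0],[0,0,0]],[[-0.2,0.05,0],[0,0,0]],[[-0.24,0.06,0],[0,0,0]],[[-0.28,0.07,0],[0,0,0]],[[-0.31,0.08,0],[0,0,0]],[[-0.335,0.085,0],[0,0,0]],[[-0.349,0.085,0],[0,0,0]]]'; python3 -m jog '[[[0,0,0],[0,0,0]],[[0,0,0],[0,0,0]],[[0,0,0.025],[0,0,0]],[[0,0,0.05],[0,0,0]],[[0,0,0.075],[0,0,0]],[[0,0,0.1],[0,0,0]],[[0,0,0.118],[0,0,0]],[[0,0,0.129],[0,0,0]],[[0,0,0.132],[0,0,0]],[[0,0,0.132],[0,0,0]]]'; python3 - <<'E'
from h import *
p,d=r.capture("scene"); cv2.imwrite("pics/s11.png",p)
E
```

```text
time_s: 41.67
tcp_pos: [0.5864, -0.032, 0.2467]
ee_rot: [[-0.002, -1.0, 0.007], [-1.0, 0.002, 0.0], [-0.0, -0.007, -1.0]]
wrist_force: [0.6, 0.4, -0.5]
gripper_width: 0.693
time_s: 42.5
tcp_pos: [0.4986, 0.3208, 0.2429]
ee_rot: [[0.004, -1.0, 0.001], [-1.0, -0.004, 0.001], [-0.001, -0.001, -1.0]]
wrist_force: [-0.1, -0.5, 0.2]
gripper_width: 0.692
time_s: 43.33
tcp_pos: [0.5001, 0.3171, 0.1099]
ee_rot: [[-0.001, -1.0, -0.0], [-1.0, 0.001, -0.001], [0.001, 0.0, -1.0]]
wrist_force: [0.8, 0.6, 0.8]
gripper_width: 0.685
```

View pics/s11.png

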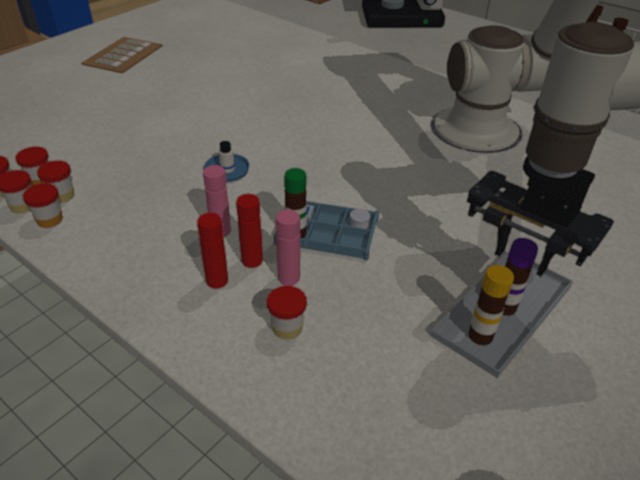

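Green is back and upright at (295,200). The gripper is around the violet bottle; I'll close and carry it to its cell. The shift is (+0.0095, −0.364) in world axes, so tool (0.364, −0.0095).

```bash
python3 -m jog '[[[0,0,0],[0,0,0]],[[0,0,0],[0,0,0]],[[0,0,0],[0,0,0]],[[0,0,0],[0,0,0]],[[0,0,0],[0,0,0]],[[0,0,0],[0,0,0]],[[0,0,0],[0,0,0]],[[0,0,0],[0,0,0]],[[0,0,0],[0,0,0]],[[0,0,0],[0,0,0]]]' 0.03; python3 -m jog '[[[0,0,-0.005],[0,0,0]],[[0,0,-0.015],[0,0,0]],[[0,0,-0.03],[0,0,0]],[[0,0,-0.05],[0,0,0]],[[0,0,-0.07],[0,0,0]],[[0,0,-0.09],[0,0,0]],[[0,0,-0.11],[0,0,0]],[[0,0,-0.13],[0,0,0]],[[0,0,-0.145],[0,0,0]],[[0,0,-0.15],[0,0,0]]]'; python3 -m jog '[[[0.015,0,0],[0,0,0]],[[0.045,-0.001,0],[0,0,0]],[[0.085,-0.002,0],[0,0,0]],[[0.125,-0.003,0],[0,0,0]],[[0.165,-0.004,0],[0,0,0]],[[0.205,-0.005,0],[0,0,0]],[[0.245,-0.006,0],[0,0,0]],[[0.285,-0.008,0],[0,0,0]],[[0.325,-0.009,0],[0,0,0]],[[0.35,-0.0095,0],[0,0,0]]]'; python3 -m jog '[[[0.01,0,0],[0,0,0]],[[0.014,0,0],[0,0,0]],[[0.014,0,0],[0,0,0]],[[0.014,0,0.02],[0,0,0]],[[0.014,0,0.04],[0,0,0]],[[0.014,0,0.065],[0,0,0]],[[0.014,0,0.09],[0,0,0]],[[0.014,0,0.105],[0,0,0]],[[0.014,0,0.114],[0,0,0]],[[0.014,0,0.116],[0,0,0]]]'; python3 - <<'E'
from h import *
p,d=r.capture("scene"); cv2.imwrite("pics/s12.png",cv2.resize(p[120:300,200:440],None,fx=3.2,fy=3.2,interpolation=cv2.INTER_CUBIC))
print(r.sense()['tcp_pos'])
E
```

```text
time_s: 44.22
tcp_pos: [0.5, 0.3181, 0.1107]
ee_rot: [[0.001, -1.0, 0.001], [-1.0, -0.001, 0.0], [-0.0, -0.001, -1.0]]
wrist_force: [-0.1, -1.2, 6.2]
gripper_width: 0.439
time_s: 45.05
tcp_pos: [0.5004, 0.3188, 0.263]
ee_rot: [[0.001, -1.0, 0.004], [-1.0, -0.001, 0.003], [-0.003, -0.004, -1.0]]
wrist_force: [-0.6, -0.2, -1.2]
gripper_width: 0.438
time_s: 45.88
tcp_pos: [0.5074, -0.0354, 0.2588]
ee_rot: [[-0.002, -1.0, -0.003], [-1.0, 0.002, -0.0], [0.0, 0.003, -1.0]]
wrist_force: [2.1, 0.4, -1.7]
gripper_width: 0.44
time_s: 46.72
tcp_pos: [0.5083, -0.0449, 0.1422]
ee_rot: [[0.002, -1.0, -0.004], [-1.0, -0.002, -0.0], [0.0, 0.004, -1.0]]
wrist_force: [-1.0, -0.2, -1.7]
gripper_width: 0.441
[ 0.50904018 -0.04507243  0.14313788]
```

View pics/s12.png

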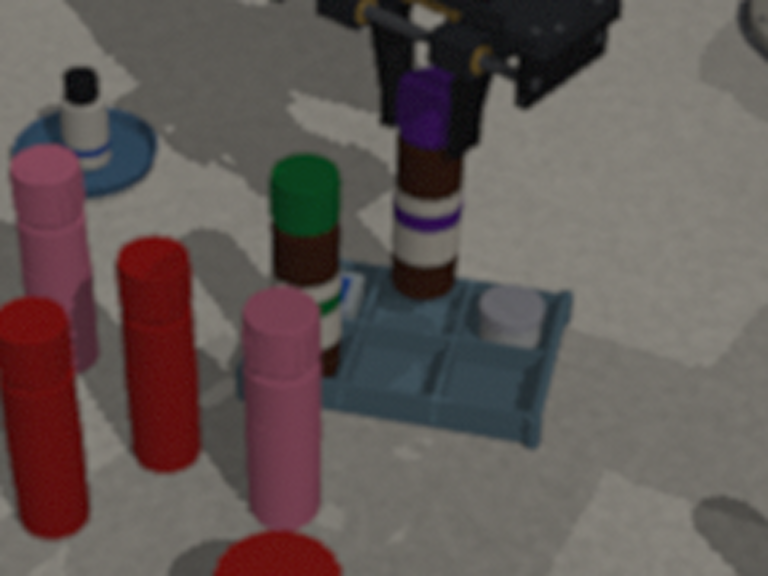

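```bash
python3 -m jog '[[[0,0,0],[0,0,0]],[[0,0,0],[0,0,0]],[[0,0,0],[0,0,0]],[[0,0,0.004],[0,0,0]],[[0,0,0.008],[0,0,0]],[[0,0,0.012],[0,0,0]],[[0,0,0.016],[0,0,0]],[[0,0,0.02],[0,0,0]],[[0,0,0.024],[0,0,0]],[[0,0,0.026],[0,0,0]]]'; python3 -m jog '[[[0,0,0.001],[0,0,0]],[[0,0,0.002],[0,0,0]],[[0,0,0.003],[0,0,0]],[[0,0,0.004],[0,0,0]],[[0,0,0.0045],[0,0,0]],[[0,0,0.005],[0,0,0]],[[0,0,0.0055],[0,0,0]],[[0,0,0.006],[0,0,0]],[[0,0,0.006],[0,0,0]],[[0,0,0.006],[0,0,0]]]'
```

```text
time_s: 47.6
tcp_pos: [0.5089, -0.0461, 0.1172]
ee_rot: [[0.0, -1.0, -0.001], [-1.0, -0.0, -0.0], [0.0, 0.001, -1.0]]
wrist_force: [0.7, 1.4, -2.7]
gripper_width: 0.439
time_s: 48.43
tcp_pos: [0.5098, -0.046, 0.1127]
ee_rot: [[0.001, -1.0, 0.001], [-1.0, -0.001, -0.0], [0.0, -0.001, -1.0]]
wrist_force: [-0.0, -0.0, 2.3]
gripper_width: 0.44
```

Contact: the vertical force went from −2.7 to +2.3 N. I'll release and fetch yellow at (0.580, 0.316), which is tool (−0.362, −0.0705).

```bash
python3 -m jog '[[[0,0,0],[0,0,0]],[[0,0,0],[0,0,0]],[[0,0,0],[0,0,0]],[[0,0,-0.01],[0,0,0]],[[0,0,-0.03],[0,0,0]],[[0,0,-0.055],[0,0,0]],[[0,0,-0.085],[0,0,0]],[[0,0,-0.11],[0,0,0]],[[0,0,-0.125],[0,0,0]],[[0,0,-0.13],[0,0,0]]]' 0.06; python3 -m jog '[[[-0.02,-0.004,0],[0,0,0]],[[-0.06,-0.012,0],[0,0,0]],[[-0.1,-0.02,0],[0,0,0]],[[-0.14,-0.028,0],[0,0,0]],[[-0.18,-0.036,0],[0,0,0]],[[-0.22,-0.044,0],[0,0,0]],[[-0.26,-0.052,0],[0,0,0]],[[-0.3,-0.06,0],[0,0,0]],[[-0.34,-0.068,0],[0,0,0]],[[-0.362,-0.0705,0],[0,0,0]]]'; python3 -m jog '[[[0,0,0],[0,0,0]],[[0,0,0],[0,0,0]],[[0,0,0],[0,0,0]],[[0,0,0.025],[0,0,0]],[[0,0,0.05],[0,0,0]],[[0,0,0.08],[0,0,0]],[[0,0,0.11],[0,0,0]],[[0,0,0.126],[0,0,0]],[[0,0,0.132],[0,0,0]],[[0,0,0.132],[0,0,0]]]'; python3 -m jog '[[[0,0,0],[0,0,0]],[[0,0,0],[0,0,0]],[[0,0,0],[0,0,0]],[[0,0,0],[0,0,0]],[[0,0,0],[0,0,0]],[[0,0,0],[0,0,0]],[[0,0,0],[0,0,0]],[[0,0,0],[0,0,0]],[[0,0,0],[0,0,0]],[[0,0,0],[0,0,0]]]' 0.03;  python3 -m jog '[[[0,0,-0.005],[0,0,0]],[[0,0,-0.015],[0,0,0]],[[0,0,-0.03],[0,0,0]],[[0,0,-0.05],[0,0,0]],[[0,0,-0.07],[0,0,0]],[[0,0,-0.09],[0,0,0]],[[0,0,-0.11],[0,0,0]],[[0,0,-0.13],[0,0,0]],[[0,0,-0.145],[0,0,0]],[[0,0,-0.15],[0,0,0]]]'
```

```text
time_s: 49.27
tcp_pos: [0.5108, -0.0459, 0.2459]
ee_rot: [[0.001, -1.0, 0.007], [-1.0, -0.001, 0.001], [-0.001, -0.007, -1.0]]
wrist_force: [-0.1, -0.1, 0.4]
gripper_width: 0.686
time_s: 50.1
tcp_pos: [0.5796, 0.3198, 0.2402]
ee_rot: [[0.003, -1.0, -0.001], [-1.0, -0.003, -0.001], [0.001, 0.001, -1.0]]
wrist_force: [0.4, -0.6, 0.2]
gripper_width: 0.687
time_s: 50.93
tcp_pos: [0.5791, 0.3141, 0.1087]
ee_rot: [[-0.001, -1.0, -0.003], [-1.0, 0.001, -0.002], [0.002, 0.003, -1.0]]
wrist_force: [-0.1, 0.3, 0.4]
gripper_width: 0.693
time_s: 51.77
tcp_pos: [0.5804, 0.3162, 0.1114]
ee_rot: [[0.001, -1.0, 0.002], [-1.0, -0.001, 0.001], [-0.001, -0.002, -1.0]]
wrist_force: [-0.2, -1.4, 6.0]
gripper_width: 0.44
time_s: 52.6
tcp_pos: [0.5804, 0.3167, 0.2631]
ee_rot: [[0.001, -1.0, 0.004], [-1.0, -0.001, 0.003], [-0.003, -0.004, -1.0]]
wrist_force: [0.4, -0.5, -1.1]
gripper_width: 0.436
```

```bash
python3 -m jog '[[[0.01,0.002,0],[0,0,0]],[[0.035,0.005,0],[0,0,0]],[[0.07,0.011,0],[0,0,0]],[[0.105,0.016,0],[0,0,0]],[[0.14,0.022,0],[0,0,0]],[[0.175,0.028,0],[0,0,0]],[[0.21,0.033,0],[0,0,0]],[[0.245,0.039,0],[0,0,0]],[[0.275,0.0435,0],[0,0,0]],[[0.287,0.0452,0],[0,0,0]]]'; python3 -m jog '[[[0,0,0],[0,0,0]],[[0,0,0],[0,0,0]],[[0,0,0],[0,0,0]],[[0,0,0.02],[0,0,0]],[[0,0,0.04],[0,0,0]],[[0,0,0.065],[0,0,0]],[[0,0,0.09],[0,0,0]],[[0,0,0.105],[0,0,0]],[[0,0,0.114],[0,0,0]],[[0,0,0.116],[0,0,0]]]'; python3 - <<'E'
from h import *
p,d=r.capture("scene"); cv2.imwrite("pics/s13.png",cv2.resize(p[120:300,200:440],None,fx=3.2,fy=3.2,interpolation=cv2.INTER_CUBIC))
print(r.sense()['tcp_pos'])
E
```

```text
time_s: 53.43
tcp_pos: [0.5319, 0.0253, 0.2586]
ee_rot: [[-0.003, -1.0, -0.004], [-1.0, 0.003, -0.001], [0.001, 0.004, -1.0]]
wrist_force: [0.7, 0.5, -1.9]
gripper_width: 0.441
time_s: 54.27
tcp_pos: [0.5337, 0.0298, 0.1419]
ee_rot: [[0.002, -1.0, -0.004], [-1.0, -0.002, -0.001], [0.001, 0.004, -1.0]]
wrist_force: [0.4, 1.2, -1.3]
gripper_width: 0.443
[0.53438597 0.02975106 0.14294892]
```

View pics/s13.png

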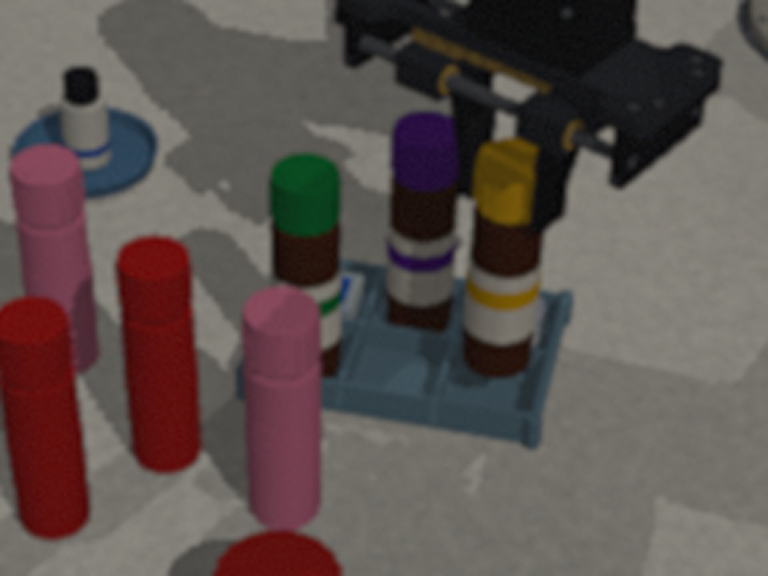

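Yellow hangs over its own cell (picture 500,370), clear of violet. Lowering it.

```bash
python3 -m jog '[[[0,0,0],[0,0,0]],[[0,0,0],[0,0,0]],[[0,0,0],[0,0,0]],[[0,0,0.004],[0,0,0]],[[0,0,0.008],[0,0,0]],[[0,0,0.012],[0,0,0]],[[0,0,0.016],[0,0,0]],[[0,0,0.02],[0,0,0]],[[0,0,0.024],[0,0,0]],[[0,0,0.026],[0,0,0]]]'; python3 -m jog '[[[0,0,0.001],[0,0,0]],[[0,0,0.002],[0,0,0]],[[0,0,0.003],[0,0,0]],[[0,0,0.004],[0,0,0]],[[0,0,0.0045],[0,0,0]],[[0,0,0.005],[0,0,0]],[[0,0,0.0055],[0,0,0]],[[0,0,0.006],[0,0,0]],[[0,0,0.006],[0,0,0]],[[0,0,0.006],[0,0,0]]]'
```

```text
time_s: 55.15
tcp_pos: [0.5342, 0.0289, 0.1172]
ee_rot: [[0.0, -1.0, -0.001], [-1.0, -0.0, -0.0], [0.0, 0.001, -1.0]]
wrist_force: [-0.1, -0.0, -2.0]
gripper_width: 0.438
time_s: 55.98
tcp_pos: [0.5354, 0.029, 0.1134]
ee_rot: [[0.001, -1.0, 0.002], [-1.0, -0.001, -0.0], [0.0, -0.002, -1.0]]
wrist_force: [-1.1, -0.2, 5.6]
gripper_width: 0.438
```

Contact (+5.6 N). I'll release, rise, back away and check.

```bash
python3 -m jog '[[[0,0,0],[0,0,0]],[[0,0,0],[0,0,0]],[[0,0,0],[0,0,0]],[[0,0,-0.01],[0,0,0]],[[0,0,-0.03],[0,0,0]],[[0,0,-0.055],[0,0,0]],[[0,0,-0.085],[0,0,0]],[[0,0,-0.11],[0,0,0]],[[0,0,-0.125],[0,0,0]],[[0,0,-0.13],[0,0,0]]]' 0.06; python3 -m jog '[[[-0.02,0.01,0],[0,0,0]],[[-0.05,0.02,0],[0,0,0]],[[-0.08,0.03,0],[0,0,0]],[[-0.12,0.04,0],[0,0,0]],[[-0.16,0.05,0],[0,0,0]],[[-0.2,0.06,0],[0,0,0]],[[-0.23,0.07,0],[0,0,0]],[[-0.25,0.08,0],[0,0,0]],[[-0.26,0.08,0],[0,0,0]],[[-0.26,0.08,0],[0,0,0]]]'; python3 - <<'E'
from h import *
P={};D={}
for n in("scene","top"): P[n],D[n]=r.capture(n); cv2.imwrite(f"pics/{n}14.png",P[n])
for q in ["oil_bottle","violet_bottle","yellow_bottle","green_bottle","slip_box","pot","specimen_cup","dish"]:
  for n in("top","scene"):
    for o in r.cut_out(q,n)[:5]:
        if o['confidence']<.3: continue
        X=regpts(n,o['region'],D[n]); z=X[:,2]; top=X[z>np.percentile(z,98)-.006]
        mn,mx=top[:,:2].min(0),top[:,:2].max(0)
        print(q,n,round(o['confidence'],2),np.round(o['uv']),'top ctr',np.round((mn+mx)/2,4),'z',np.round(np.median(top,0)[2],4))
a=cv2.resize(P["top"][230:360,260:400],None,fx=4,fy=4,interpolation=cv2.INTER_CUBIC);cv2.imwrite("pics/c14.png",a)
E
```

```text
time_s: 56.82
tcp_pos: [0.5361, 0.0293, 0.2459]
ee_rot: [[0.001, -1.0, 0.007], [-1.0, -0.001, 0.002], [-0.002, -0.007, -1.0]]
wrist_force: [0.2, -0.1, -0.6]
gripper_width: 0.687
time_s: 57.65
tcp_pos: [0.454, 0.2906, 0.2413]
ee_rot: [[0.003, -1.0, -0.001], [-1.0, -0.003, -0.001], [0.001, 0.001, -1.0]]
wrist_force: [0.7, -0.4, 0.1]
gripper_width: 0.689
oil_bottle top 0.86 [489. 305.] top ctr [ 0.5127 -0.3262] z 0.0679
oil_bottle scene 0.93 [226. 158.] top ctr [ 0.5766 -0.2617] z 0.0673
violet_bottle top 0.75 [339. 311.] top ctr [ 0.5057 -0.0468] z 0.1449
violet_bottle top 0.45 [311. 322.] top ctr [0.4825 0.0051] z 0.031
violet_bottle scene 0.64 [332. 189.] top ctr [ 0.5111 -0.0458] z 0.1435
yellow_bottle top 0.65 [297. 295.] top ctr [0.5334 0.0287] z 0.1447
yellow_bottle scene 0.69 [354. 208.] top ctr [0.5371 0.0282] z 0.1436
green_bottle top 0.97 [309. 217.] top ctr [ 0.6754 -0.0071] z 0.1396
green_bottle top 0.85 [349. 267.] top ctr [ 0.5822 -0.0712] z 0.1445
green_bottle top 0.78 [412. 219.] top ctr [ 0.6647 -0.1899] z 0.1394
green_bottle top 0.75 [360. 210.] top ctr [ 0.686  -0.08
[... 176 characters left out ...]
 [252. 231.] top ctr [ 0.689  -0.0857] z 0.139
green_bottle scene 0.82 [287. 247.] top ctr [ 0.6797 -0.0074] z 0.1387
green_bottle scene 0.72 [214. 250.] top ctr [ 0.7663 -0.0976] z 0.139
slip_box top 0.73 [364. 294.] top ctr [ 0.5323 -0.0956] z 0.0213
pot top 0.6 [312. 322.] top ctr [0.4825 0.0051] z 0.031
specimen_cup top 0.69 [275. 172.] top ctr [0.763  0.0664] z 0.0684
specimen_cup scene 0.93 [288. 311.] top ctr [0.7674 0.0663] z 0.0677
specimen_cup scene 0.65 [365. 217.] top ctr [0.4808 0.02  ] z 0.0296
dish top 0.82 [485. 294.] top ctr [ 0.5128 -0.3286] z 0.0108
dish scene 0.97 [234. 165.] top ctr [ 0.5079 -0.3296] z 0.0094
dish scene 0.39 [330. 189.] top ctr [ 0.5111 -0.0468] z 0.1435
```

View pics/scene14.png

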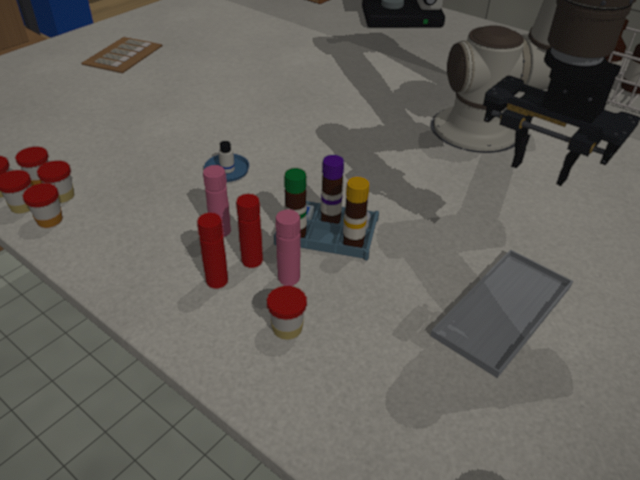

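View pics/c14.png

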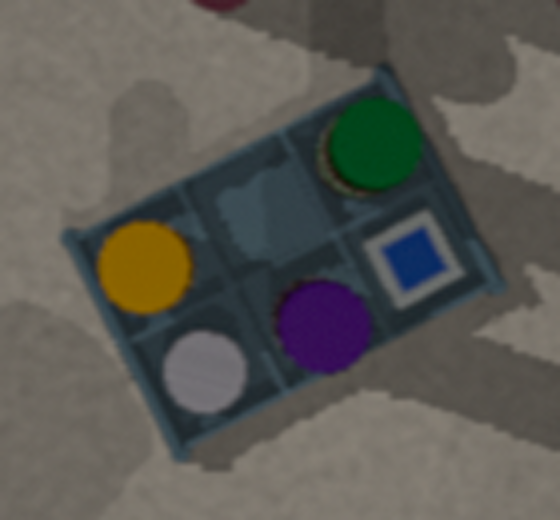

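All three stain bottles are upright in their own cells, with cap tops at 0.145 as at the start. The oil is in the dish and nothing else has moved, so I'm handing in.

```bash
python3 -c "
from station import r
print(r.finish_job(), r.sense()['time_s'])"
```

```text
the job is handed in; nothing more can be done
the job is handed in; nothing more can be done
```

The job is done and handed in, with about 58 s of the allowed 134 s on the robot's clock at the last move. I moved yellow, violet and green out to the steel tray, stood the oil in the blue dish, then put green, violet and yellow back in their own cells. Each bottle was lowered to a light contact of 2–6 N before I let go.

**Last checks before handing in**
- **Stain bottles:** their cap tops are at about 0.145 m, the same as at the start, and within about 3 mm of their first positions.
- **Oil:** it stands upright in the dish, 2–3 mm from the dish centre in the top view.
- **Everything else:** the slip box, pot, specimen cup and the look-alikes I measured both times are where they were, to within about 1–2 mm. The tray is empty.

**Disagreements**
- **Cameras:** the two cameras differed by 4–5 mm in x throughout, so I worked with values in between.
- **Oil in the scene view:** the final scene-camera position for the oil was thrown off by a bad cut-out. An earlier scene reading, taken just after placing it, agreed with the top view.
- **Low-confidence detections:** a few were wrong in the last round, such as the pot reported as violet at 0.45. I ignored them after checking the pictures.

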